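# Tip the covered parts dish, then open it

## Task

Pick up the covered parts dish, keeping its loose lid on, and tip it so that all three coaxial adapters inside slide past the scored line to the end with the cut corners. Stand it level on the dark mat, still closed, and let go; then lift the lid off by its knob and lay it flat, knob up, on the bare bench away from the dish, with the adapters still gathered at that end. Set both down gently, never dropping them, and leave the other things where they lie.

Things in the scene. Friction and masses are not known exactly. Their poses are not given: they have to be found in the camera images.
- dish_center (a point): Centre, half-way up (15 mm over its underside), of the grey plastic dish: an open box 108 mm long (x), 56 wide (y), 30 high, walls and floor 4 mm. The -x end, turned roughly to the robot, has both corners cut at 45 degrees (12 mm); the +x end is square. z is up. A thin dark line is scored across the floor 4 mm to the -x side of this point; the adapters start on its +x side.
- lid_knob (a point): Centre of the upright cylindrical knob (18 mm diameter, 16 high) in the middle of the clear loose lid, a plate 104 x 52 x 3 mm with cut corners; the plate's top face is 8 mm below this point. A plug under the plate, 4 mm deep, sits in the dish with 2 mm play; nothing else holds it. With the lid on, this point is 26 mm above the dish's centre; with the lid flat on the bench, 15 mm above the bench.
- mat_top (a point): Centre of the top face of the fixed dark rubber mat, 124 mm (its x) by 90 mm (its y) and 2 mm thick, in front of the blue parts case (40 mm high; its raised lid behind stands 170 mm high: carry things over or round it; the vice is 60 mm high). The dish fits on it with its length along the mat's x, which points roughly away from the robot.
- part_1_center (a point): Centre of one of the three alike brass-coloured coaxial adapters inside the dish: 28 mm long (its y), 11 mm across, 10 mm high, 12 g, axis initially along the dish's length.
- part_2_center (a point): Centre of one of the three alike brass-coloured coaxial adapters inside the dish: 28 mm long (its y), 11 mm across, 10 mm high, 12 g, axis initially along the dish's length.
- part_3_center (a point): Centre of one of the three alike brass-coloured coaxial adapters inside the dish: 28 mm long (its y), 11 mm across, 10 mm high, 12 g, axis initially along the dish's length.
- spool: Bystander: black spool of solder standing on its flange, 54 mm diameter, 40 mm high; origin at the centre of its underside.
- driver: Bystander: screwdriver with red handle, 168 mm long (its y), 25 mm high; origin at the centre of its underside.
- pen: Bystander: marker pen, 135 mm long (its y), 18 mm high; origin at the centre of its underside.
- pad: Bystander: small black finned cylindrical attenuator, 58 mm long (its y), 20 mm high; origin at the centre of its underside.
- wrench: Bystander: small torque wrench with blue handle, 147 mm long (its y), 10 mm high; origin at the centre of its underside.
- dish: The same dish, about 0.1 kg; origin at the centre of its underside, same axes. Grip it from above across its 56 mm width, on the side walls at mid-length; the knob, whose top is 49 mm above the underside, then stands between the fingers. Its floor is smooth: the adapters begin to slide at a tilt of 13 to 20 degrees, slide well at 35, and slide back if the dish is jerked.
- lid: The same lid, about 0.03 kg; origin at the centre of its plug's underside (15 mm below the knob's centre), axes as the dish's when closed. The place where the dish stood at the start is free bench, large enough for the lid.
Not all that is in view belongs to the job. Leave any yellow look-alike of the dish alone.

How it is judged:
By the outcome, as a careful person would: the job done as asked, in the order asked, and still so for the second after the job is handed in, with the robot touching nothing.
It also fails if it takes over 72 s, if anything falls off the work surface, if the arm or the gripper's body presses on something with over 40 N, if the wrist force passes 120 N, or if a joint passes its speed limit or range.

## Robot

A 7-joint arm with a two-finger parallel gripper is mounted at the origin on a cart in front of the work surface, level with it; the furniture and walls round the work are solid. World frame = base frame: x ahead of the robot, y to its left, z up, the work surface at z = 0. Lengths are in m, angles in rad, forces in N, time in s.
With the tool pointing down it reaches from about 0.4 to 0.85 m from the base axis. Payload 10.4 kg.
Tool frame: the origin (TCP) lies midway between the tips of the shut fingers; the grasp point (between the pads) lies 19 mm behind it (grip_point_offset is the distance from the TCP to the grasp point, in m); y points along the fingers, z is the direction in which the jaws open and shut, and the axes are right-handed (so a half turn about y gives the same grasp; the last joint's range is limited). The gripper opens to 85 mm and grips with 20 to 120 N. Pads are 22 mm wide; open, the fingers measure 114 mm over their backs; the gripper's body (76 mm by 85 mm) begins 54 mm behind the grasp point. The pads swing forward as they close: fully open they stand 13 mm farther back than shut.
Start: joints at [-1.207, 0.332, -0.065, 1.46, 0.022, 1.35, -0.088], TCP at [0.236, 0.579, 0.231] pointing down, gripper open.
Joint ranges: [-2.6, 2.6], [-0.5, 2.12], [-1.47, 1.34], [0.16, 2.42], [-1.27, 4.41], [0.06, 2.06], [-2.6, 2.6]. Speed limits (rad/s): [2.22, 2.22, 2.79, 2.79, 3.14, 3.14, 3.14].

## Interface

Orientations are given as a unit quaternion [x, y, z, w].
In Python, from workcell import * gives the robot as it stands.
- The arm moves only by the tool send_rows, never from a script. Its argument "motion" is a list of rows, each a list of 7 numbers: the opening in per cent of the stroke, from 0 (shut) to 100 (fully open), then the shift along the tool's x, y, z in m, then the turn, a rotation vector about the tool's x, y, z in rad. In form: [[claw, tx, ty, tz, ax, ay, az], ...]. A call has 1 to 10 rows; each row is the pose to reach, as a shift and turn from the pose commanded when the call began, along the tool's axes at that moment; what a row does not reach only later rows make up. A row lasts 1/12 s, in which the tool goes at most 41.7 mm and 7.16 degrees, less where a joint would pass 70% of its speed; a pose out of reach is approached as far as the arm can. A call with a gripper value outside its range is refused whole. The fingers move at their own pace and stop on an object; "squeeze" is the grip in N (left out, the last holds). Time passes only in rows, so rows that repeat a pose let the fingers close. It gives the time, the measured TCP pose, the force and the opening at its end, in the units of the state.
- get_obs(): the state, without advancing time (a new reading comes with each control period).
- camera(name): name is "scene" or "top"; returns a dict with "pixels" (480x640x3 uint8, red, green, blue), "range_z" (480x640 float32, m along the optical axis (not along the pixel's ray), 0 where there is no reading), "fovy" (degrees; the focal length in pixels is half the picture's height over the tangent of half this angle, whatever the lens; pixels are square), "cx", "cy" (the principal point, pixels), "dist_coeffs" ([k1, k2, p1, p2, k3] as OpenCV has them; the pictures are not rectified), "view" (4x4, takes a point from world to camera coordinates). Camera axes: x right, y down, z forward; pixel columns grow to the right and rows downward; lengths in m; the calibration is good to about 2 mm. A picture is of the moment at which its call begins.
- hand_in(): hands the job in, once; it reports no verdict.
The state is a dict: "clock": time; "joint_pos": joint angles; "joint_velocities": joint speeds; "tau": joint torques, N m; "position": TCP position; "ee_rot": TCP orientation; "ft_force": force on the tool from outside, world axes, zero at the start; "torque": the same for the moment, N m; "grip_width": opening from 0.0 (shut) to 1.0 (fully open).
Only numpy, scipy, OpenCV 4.12 (cv2) and the standard library are available. Lean on these libraries where they do the work, as an engineer would, in place of code of your own. Each camera call takes 0.05 s, during which the arm holds its last target.

## Working session

There is one attempt and no reset: what is moved stays moved. The work goes in short steps, Python scripts to look and compute and a tool call to move; the robot and the scene stay as the last step left them, time stands still between calls to the robot, and variables do not carry over. Pictures are saved under pics/ and viewed, and the job is handed in when it is done.

Besides the shell and the picture viewer there is one more tool, called after ">>>" as name([rows], argument=value, ...), one row to a line, values as JSON. send_rows: Moves the arm, as the interface text tells. Its arguments: {"type":"object","properties":{"motion":{"type":"array"},"squeeze":{"type":"number"}},"required":["motion"]}

```bash
mkdir -p pics
cat > h.py <<'E'
from workcell import *
import numpy as np, cv2, pickle
def snap(n,tag):
    c=camera(n); pickle.dump({k:np.array(v) for k,v in c.items()},open(f'{tag}.pkl','wb'))
    cv2.imwrite(f'pics/{tag}.png',c['pixels'][:,:,::-1]); return c
def load(tag): return pickle.load(open(f'{tag}.pkl','rb'))
def K(c):
    f=240/np.tan(np.radians(float(c['fovy']))/2); return np.array([[f,0,float(c['cx'])],[0,f,float(c['cy'])],[0,0,1]])
def ray(c,u,v):
    p=cv2.undistortPoints(np.array([[[u,v]]],float),K(c),np.array(c['dist_coeffs'],float))[0,0]
    return np.array([p[0],p[1],1.])
def depthpt(c,u,v):
    z=float(c['range_z'][int(round(v)),int(round(u))]); V=np.linalg.inv(np.array(c['view'])); return (V@np.r_[ray(c,u,v)*z,1])[:3]
def planept(c,u,v,h):
    V=np.linalg.inv(np.array(c['view'])); d=V[:3,:3]@ray(c,u,v); o=V[:3,3]; return o+d*(h-o[2])/d[2]
def proj(c,P):
    V=np.array(c['view']); r,_=cv2.Rodrigues(V[:3,:3]); return cv2.projectPoints(np.array(P,float).reshape(-1,1,3),r,V[:3,3],K(c),np.array(c['dist_coeffs'],float))[0].reshape(-1,2)
def crop(tag,x,y,w,h,s,out):
    im=cv2.imread(f'pics/{tag}.png')[y:y+h,x:x+w]; cv2.imwrite(f'pics/{out}.png',cv2.resize(im,None,fx=s,fy=s,interpolation=cv2.INTER_CUBIC))
E
python3 - <<'E'
from h import *
o=get_obs(); print(o)
for n in('scene','top'):
    c=snap(n,n+'0'); print(n,c['fovy'],c['cx'],c['cy'],c['dist_coeffs'],np.array(c['view']).round(3).tolist())
E
```

```text
{'clock': 0.0, 'joint_pos': array([-1.20658167,  0.33284675, -0.06470731,  1.4609321 ,  0.02159106,
        1.34991917, -0.08852495]), 'joint_velocities': array([-0.00139682,  0.00070457, -0.00074268, -0.0007539 ,  0.00023293,
        0.00037398,  0.00161042]), 'tau': array([ 4.38551433e-04, -6.25458241e+01,  4.96110041e-02, -3.91602695e+01,
        1.63677055e-02,  1.01311714e-02,  4.03826834e-05]), 'position': array([0.23563113, 0.57847253, 0.23053604]), 'ee_rot': array([ 0.69441536, -0.13598477,  0.13583184, -0.69342999]), 'ft_force': array([ 0.62473661,  0.4724281 , -0.29309322]), 'torque': array([-0.02723113, -0.01002885,  0.04531517]), 'grip_width': 0.9994517157848021}
scene 43.37496251100742 317.7164203613691 243.88499579340527 [0.03510164 0.         0.         0.         0.        ] [[0.562, -0.827, -0.008, -0.388], [-0.498, -0.33, -0.802, 0.341], [0.661, 0.454, -0.597, 1.179], [0.0, 0.0, 0.0, 1.0]]
top 42.9086207549431 321.9961926865365 246.07323063286557 [-0.02460153  0.          0.          0.          0.        ] [[-0.016, -1.0, 0.009, -0.062], [-0.992, 0.015, -0.125, 0.578], [0.125, -0.011, -0.992, 1.375], [0.0, 0.0, 0.0, 1.0]]
```

View pics/scene0.png

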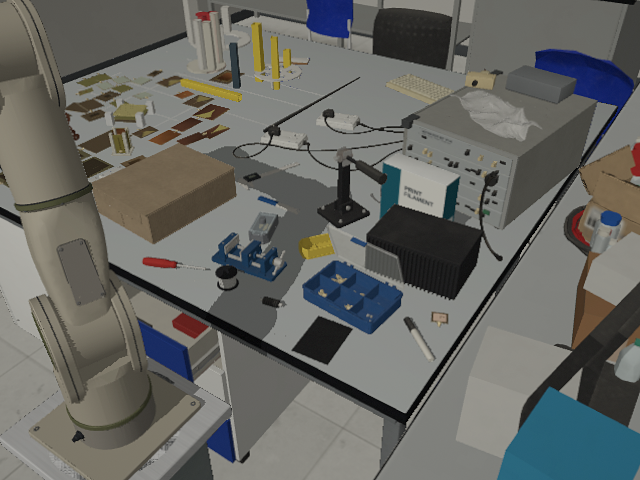

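View pics/top0.png

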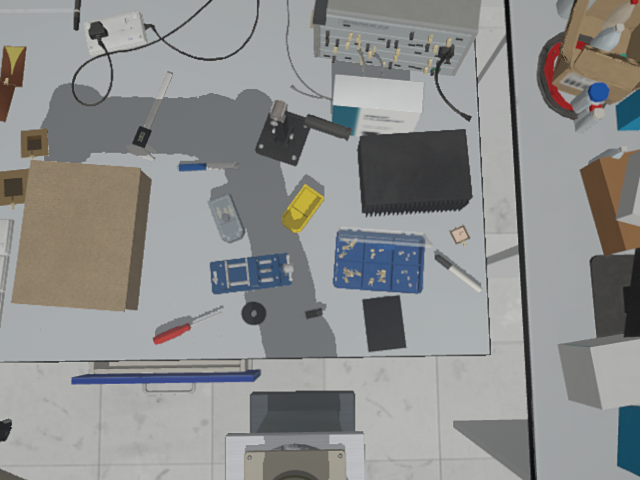

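Run:
```python
from h import *
c=load('top0'); print(proj(c,[[.236,.579,.23],[0,0,0],[.5,0,0]])); s=load('scene0'); print(proj(s,[[.236,.579,.23],[0,0,0],[.5,0,0]]))
crop('top0',180,150,160,140,5,'c1'); crop('scene0',200,190,130,100,6,'c2')
crop('top0',320,210,160,150,5,'c3')
for n,u,v in [('knob',225,205),('dish',226,220),('yel',302,208),('mat',384,323),('bench',290,330)]: print(n,depthpt(c,u,v).round(4))
```

```text
[[-10.53975511 413.35467713]
 [294.40936647 501.67382828]
 [292.13122633 280.87143919]]
[[ 10.35887158 180.54397196]
 [117.47582851 419.8179326 ]
 [274.63763157 280.81782699]]
knob [0.6787 0.1548 0.0259]
dish [0.6392 0.149  0.0484]
yel [ 0.673  -0.0254  0.005 ]
mat [ 0.3981 -0.2137 -0.    ]
bench [ 0.3854  0.0062 -0.0011]
```

View pics/c1.png

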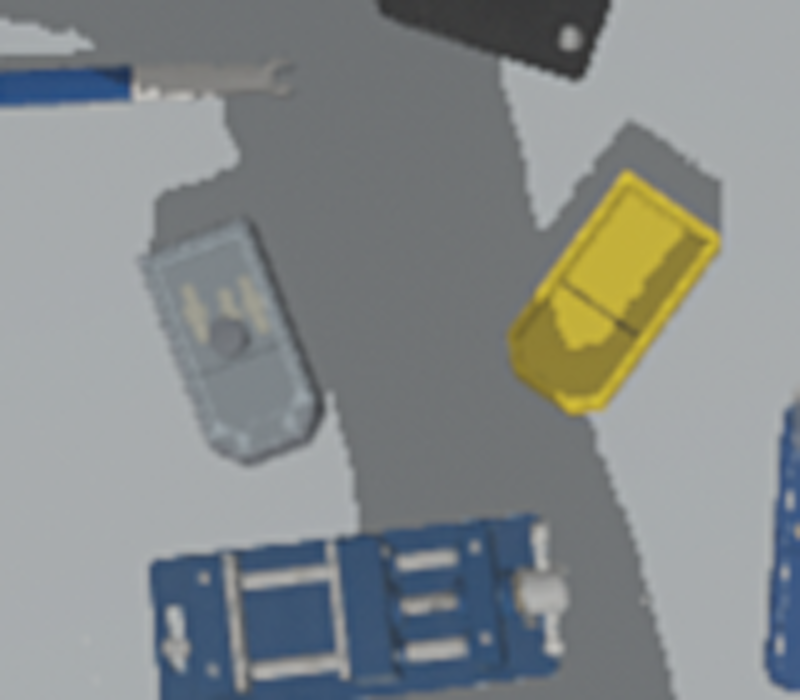

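View pics/c2.png

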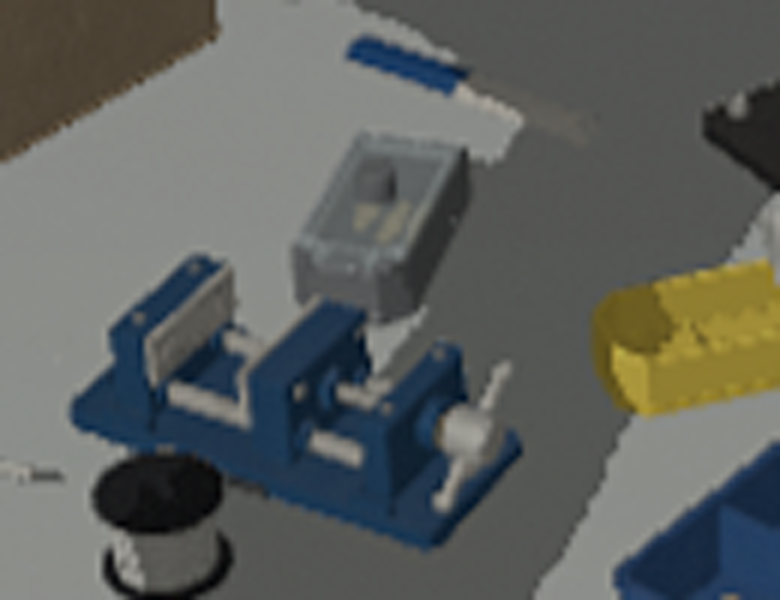

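View pics/c3.png

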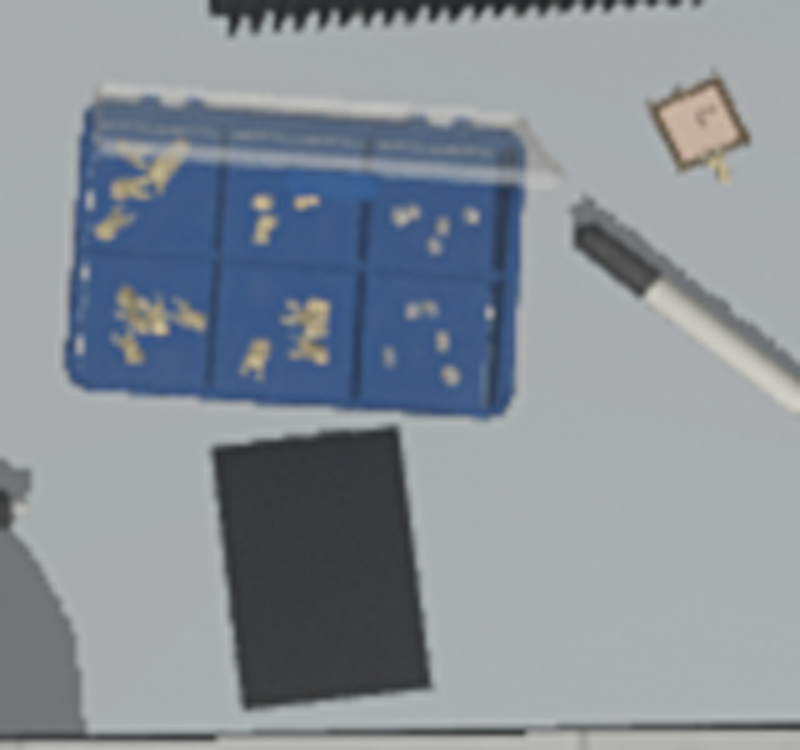

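```bash
cat >> h.py <<'E'
def dishpts(z,ins=0):
    L=.054-ins;W=.028-ins;c=.012
    return np.array([[L,W,z],[L,-W,z],[-L+c,-W,z],[-L,-W+c,z],[-L,W-c,z],[-L+c,W,z]])
def T(p,x,y,yaw,dz=0):
    C,S=np.cos(yaw),np.sin(yaw); p=np.atleast_2d(p); return np.c_[x+C*p[:,0]-S*p[:,1],y+S*p[:,0]+C*p[:,1],p[:,2]+dz]
def overlay(tag,c,polys,x,y,w,h,s,out):
    im=cv2.imread(f'pics/{tag}.png')[y:y+h,x:x+w]; im=cv2.resize(im,None,fx=s,fy=s,interpolation=cv2.INTER_CUBIC)
    for P,col in polys:
        q=(proj(c,P)-[x,y]+.5)*s-.5
        cv2.polylines(im,[np.round(q).astype(int)],True,col,1)
    cv2.imwrite(f'pics/{out}.png',im)
E
cat > fit.py <<'E'
from h import *
c=load('top0'); s=load('scene0')
from scipy.optimize import least_squares
obs=np.array([[140,260],[245,217],[323,400],[303,440],[248,465],[212,437]])
obs=(obs+.5)/5-.5+[180,150]
mod=dishpts(.03)
f=lambda q:(proj(c,T(mod,*q))-obs).ravel()
r=least_squares(f,[.65,.15,.4]); print(r.x, r.fun.round(1))
C=-np.array(c['view'])[:3,:3].T@np.array(c['view'])[:3,3]; print(C)
q=r.x
# knob top
ang=np.linspace(0,6.28,24); kn=lambda z:np.c_[.009*np.cos(ang),.009*np.sin(ang),z+0*ang]
P=[(T(mod,*q),(0,0,255)),(T(dishpts(0),*q),(255,0,0)),(T(kn(.049),*q),(0,255,0)),(T(np.array([[-.004,.024,.004],[-.004,-.024,.004]]),*q),(0,255,255))]
overlay('top0',c,P,200,180,60,70,8,'o1'); overlay('scene0',s,P,240,200,50,50,10,'o2')
E
python3 fit.py
```

```text
[0.64704618 0.15065216 0.37202783] [-0.6 -0.2  0.7 -0.5 -0.   0.4  1.  -0.9 -0.8 -0.8 -0.3  2. ]
[ 0.40029156 -0.05590322  1.43680745]
```

View pics/o1.png

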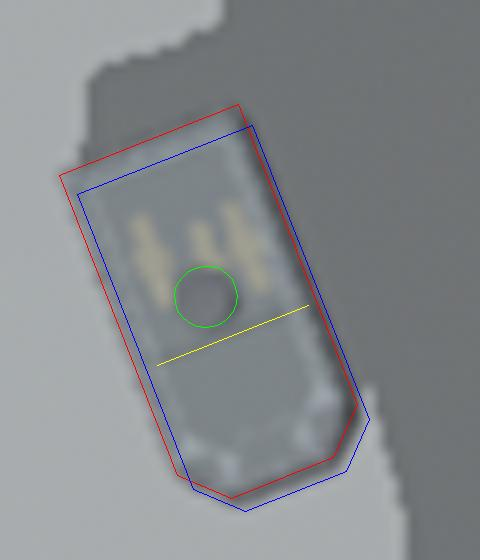

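View pics/o2.png

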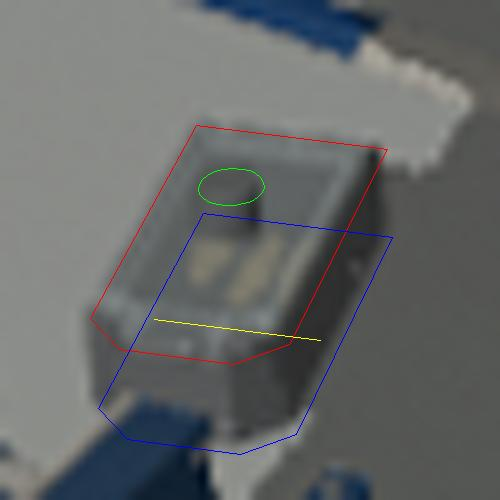

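```bash
cat > fit2.py <<'E'
from h import *
import sys
c=load('top0'); s=load('scene0')
q=[float(a) for a in sys.argv[1:4]]
ang=np.linspace(0,6.28,24); kn=lambda z:np.c_[.009*np.cos(ang),.009*np.sin(ang),z+0*ang]
P=[(T(dishpts(.03),*q),(0,0,255)),(T(dishpts(0),*q),(255,0,0)),(T(kn(.049),*q),(0,255,0)),(T(kn(.033),*q),(0,255,0)),(T(np.array([[-.004,.024,.004],[-.004,-.024,.004]]),*q),(0,255,255))]
for t in('top0','scene0'):
    im=cv2.imread(f'pics/{t}.png').astype(float); cv2.imwrite(f'pics/{t}b.png',np.clip((im-60)*2,0,255))
overlay('top0b',c,P,200,180,60,70,8,'o1'); overlay('scene0b',s,P,240,200,50,50,11,'o2')
a=cv2.imread('pics/o1.png');b=cv2.imread('pics/o2.png'); b=cv2.resize(b,None,fx=.55*1,fy=.55) if 0 else b
h=max(len(a),len(b)); o=np.zeros((h,a.shape[1]+b.shape[1],3),np.uint8); o[:len(a),:a.shape[1]]=a;o[:len(b),a.shape[1]:]=b
cv2.imwrite('pics/o3.png',cv2.resize(o,(min(o.shape[1],800),int(h*min(1,800/o.shape[1])))));
E
python3 fit2.py 0.6495 0.151 0.372
```

```text
[ WARN:0@0.057] global loadsave.cpp:1063 imwrite_ Unsupported depth image for selected encoder is fallbacked to CV_8U.
```

View pics/o3.png

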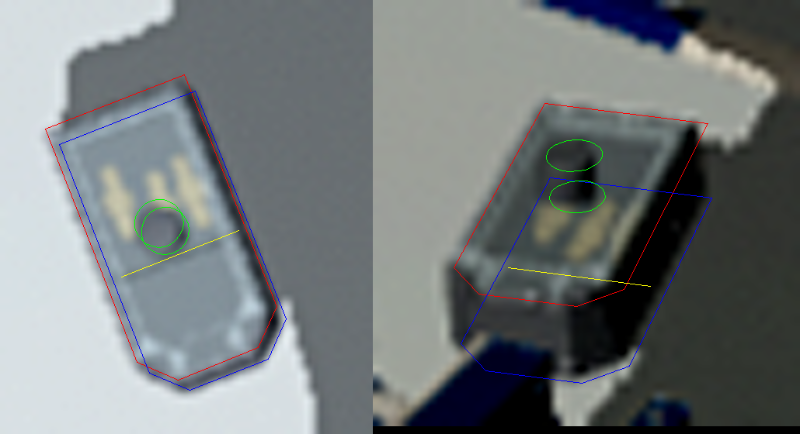

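```bash
cat >> h.py <<'E'
from scipy.spatial.transform import Rotation as R
def basepose(yaw,flip=0,tilt=0):
    # dish frame yaw; tool y = -dish z, tool z = +-dish y ; tilt>0 lowers dish -x end
    D=R.from_euler('z',yaw)*R.from_euler('y',-tilt)
    s=-1 if flip else 1
    ty=np.array([0,0,-1.]); tz=np.array([0,s,0.]); tx=np.cross(ty,tz)
    return D*R.from_matrix(np.c_[tx,ty,tz])
def delta(p,rot,o=None):
    o=o or get_obs(); R0=R.from_quat(o['ee_rot']); return R0.inv().apply(np.array(p)-o['position']).round(4),(R0.inv()*rot).as_rotvec().round(4)
def st():
    o=get_obs(); print(o['clock'],o['position'].round(4),'ft',o['ft_force'].round(1),'grip',round(o['grip_width'],3),'q',o['joint_pos'].round(2)); M=R.from_quat(o['ee_rot']).as_matrix(); print('axes x,y,z rows',M.T.round(3).tolist()); return o
E
python3 - <<'E'
from h import *
c=load('top0'); st()
obs=(np.array([[212,449],[398,427],[430,686],[246,710]])+.5)/5-.5+[320,210]
from scipy.optimize import least_squares
m=np.array([[.062,.045,.002],[.062,-.045,.002],[-.062,-.045,.002],[-.062,.045,.002]])
r=least_squares(lambda q:(proj(c,T(m,*q))-obs).ravel(),[.4,-.2,0]); print(r.x,r.fun.round(2))
s=load('scene0')
overlay('top0',c,[(T(m,*r.x),(0,0,255))],350,280,70,80,6,'m1');overlay('scene0',s,[(T(m,*r.x),(0,0,255))],280,300,80,70,6,'m2')
for f in(0,1): print(delta([.649,.152,.2],basepose(.372,f)))
a=cv2.imread('pics/m1.png');b=cv2.imread('pics/m2.png');o=np.zeros((480,900,3),np.uint8);o[:,:420]=a;o[:420,420:]=b;cv2.imwrite('pics/m3.png',cv2.resize(o,(800,427)))
for n,u,v in[('caselid',340,238),('caselid',420,245),('caselidR',435,247),('case',340,290),('case front r',420,290),('vice',250,270),('pad',315,312)]: print(n,depthpt(c,u,v).round(3))
E
```

```text
0.1 [0.2356 0.5785 0.2306] ft [-0.6 -0.3  0.3] grip 0.999 q [-1.21  0.33 -0.06  1.46  0.02  1.35 -0.09]
axes x,y,z rows [[0.926, -0.377, 0.0], [-0.0, -0.001, -1.0], [0.377, 0.926, -0.001]]
[ 0.39798988 -0.2132326   0.10179325] [-0.52 -0.51  0.26 -0.62  0.91  0.62 -0.65  0.48]
(array([ 0.5437,  0.0309, -0.239 ]), array([ 1.300e-03, -7.588e-01, -4.000e-04]))
(array([ 0.5437,  0.0309, -0.239 ]), array([5.0000e-04, 2.3828e+00, 1.6000e-03]))
caselid [ 0.577 -0.108  0.165]
caselid [ 0.56  -0.276  0.167]
caselidR [ 0.575 -0.339  0.005]
case [ 0.477 -0.112  0.003]
case front r [ 0.472 -0.294  0.041]
vice [0.522 0.093 0.057]
pad [ 0.426 -0.053  0.021]
```

View pics/m3.png

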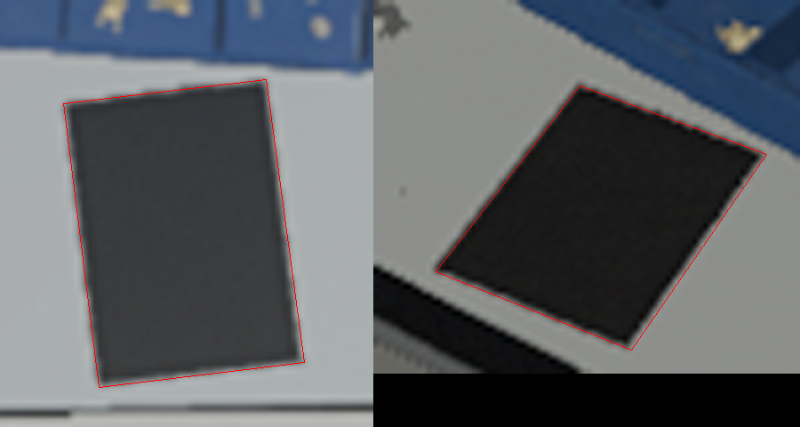

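>>> send_rows([
  [100,0.02,0,-0.009,0,-0.03,0],
  [100,0.05,-0.005,-0.022,0,-0.08,0],
  [100,0.085,-0.01,-0.038,0,-0.15,0],
  [100,0.12,-0.015,-0.053,0,-0.22,0],
  [100,0.155,-0.02,-0.068,0,-0.29,0],
  [100,0.19,-0.02,-0.084,0,-0.36,0],
  [100,0.225,-0.02,-0.1,0,-0.43,0],
  [100,0.26,-0.02,-0.115,0,-0.5,0],
  [100,0.295,-0.02,-0.13,0,-0.57,0],
  [100,0.33,-0.02,-0.145,0,-0.64,0],
], squeeze=60)

```text
clock: 0.93
position: [0.4876, 0.3184, 0.2512]
ee_rot: [0.701, 0.09, -0.091, -0.701]
ft_force: [1.5, -0.1, -0.0]
grip_width: 1.004
```

Run:
```python
from h import *
st(); print(delta([.649,.152,.2],basepose(.372)))
```

```text
0.9333 [0.4876 0.3184 0.2512] ft [ 1.5 -0.1 -0. ] grip 1.004 q [-0.73  0.23  0.08  1.55 -0.02  1.36  1.19]
axes x,y,z rows [[0.967, 0.254, -0.0], [-0.0, -0.0, -1.0], [-0.254, 0.967, -0.0]]
(array([ 0.1139,  0.0511, -0.2019]), array([ 0.    , -0.1153, -0.0003]))
```

>>> send_rows([
  [100,0.02,0,-0.035,0,-0.02,0],
  [100,0.04,0.005,-0.071,0,-0.04,0],
  [100,0.06,0.01,-0.107,0,-0.06,0],
  [100,0.08,0.015,-0.142,0,-0.08,0],
  [100,0.1,0.02,-0.175,0,-0.1,0],
  [100,0.11,0.035,-0.194,0,-0.115,0],
  [100,0.114,0.05,-0.202,0,-0.115,0],
  [100,0.114,0.065,-0.202,0,-0.115,0],
  [100,0.114,0.08,-0.202,0,-0.115,0],
  [100,0.114,0.08,-0.202,0,-0.115,0],
])

```text
clock: 1.77
position: [0.6454, 0.1535, 0.167]
ee_rot: [0.695, 0.127, -0.132, -0.695]
ft_force: [-0.3, 0.4, -0.4]
grip_width: 0.999
```

Run:
```python
from h import *
st(); print(delta([.649,.152,.003],basepose(.372)))
c=snap('top','top1');s=snap('scene','scene1')
crop('scene1',180,130,160,140,5,'c4')
```

```text
1.7667 [0.6454 0.1535 0.167 ] ft [-0.3  0.4 -0.4] grip 0.999 q [-0.44  0.46  0.18  1.44 -0.09  1.26  1.69]
axes x,y,z rows [[0.933, 0.36, -0.006], [-0.006, -0.001, -1.0], [-0.36, 0.933, 0.001]]
(array([ 0.0039,  0.164 , -0.0029]), array([-0.0011, -0.0033, -0.0062]))
```

View pics/c4.png

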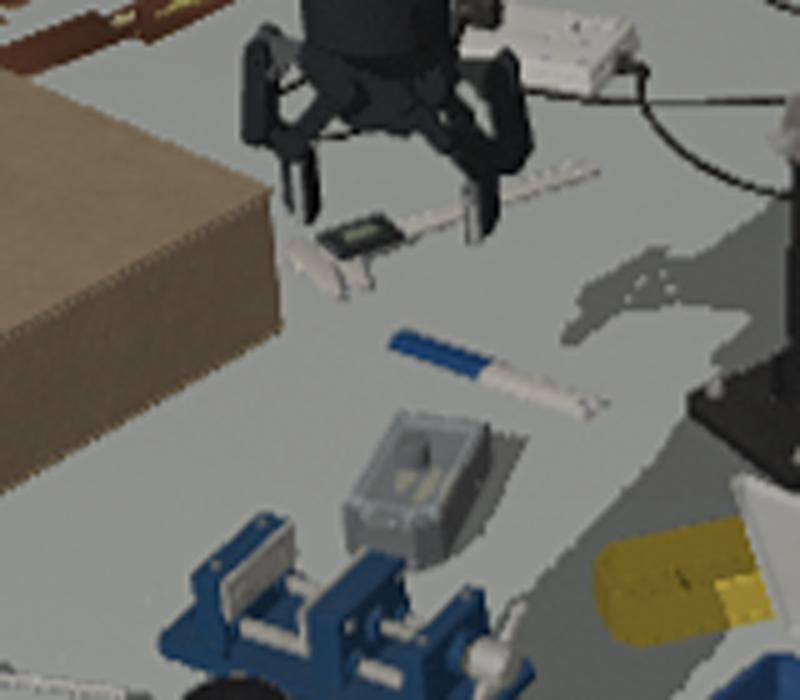

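>>> send_rows([
  [100,0.0,0.01,0,0,0,0],
  [100,0.0,0.03,0,0,0,0],
  [100,0.0,0.05,0,0,0,0],
  [100,0.0,0.07,0,0,0,0],
  [100,0.0,0.085,0,0,0,0],
  [100,0.0,0.095,0,0,0,0],
  [100,0.0,0.1,0,0,0,0],
  [100,0.0,0.1,0,0,0,0],
])

```text
clock: 2.53
position: [0.6473, 0.1532, 0.0707]
ee_rot: [0.695, 0.129, -0.13, -0.695]
ft_force: [0.2, 0.7, 0.3]
grip_width: 0.998
```

Run:
```python
from h import *
st(); print(delta([.649,.152,.003],basepose(.372)))
c=snap('top','top1');s=snap('scene','scene1')
crop('scene1',200,160,110,110,6,'c4');crop('top1',180,150,110,110,6,'c5')
```

```text
2.5333 [0.6473 0.1532 0.0707] ft [0.2 0.7 0.3] grip 0.998 q [-0.43  0.54  0.17  1.53 -0.1   1.08  1.71]
axes x,y,z rows [[0.933, 0.36, -0.001], [-0.001, -0.0, -1.0], [-0.36, 0.933, 0.0]]
(array([ 0.0012,  0.0677, -0.0018]), array([-0.0001, -0.0035, -0.0008]))
```

View pics/c4.png

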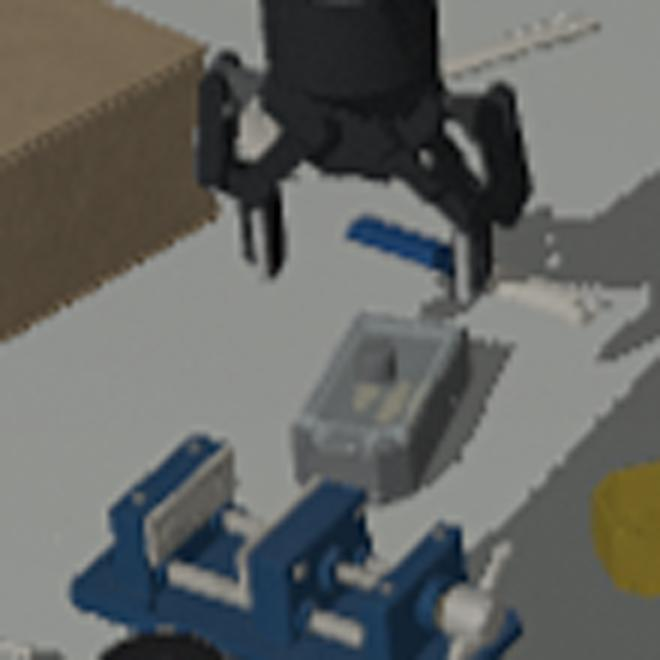

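View pics/c5.png

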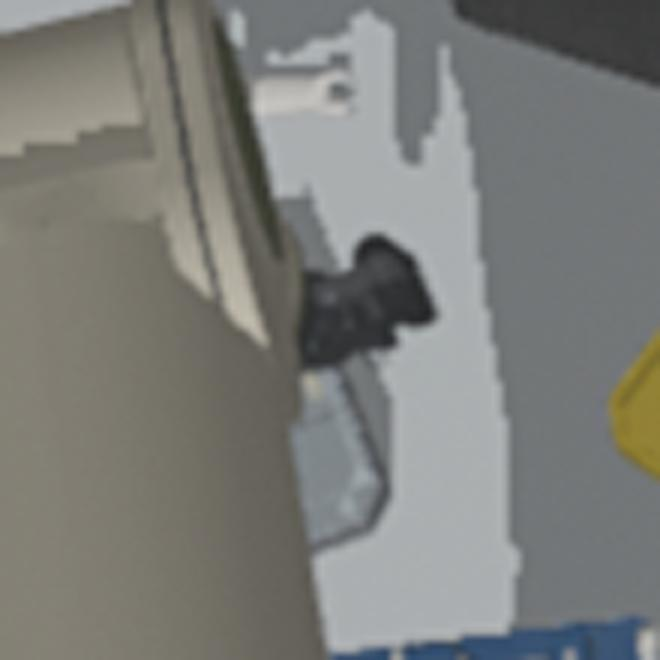

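>>> send_rows([
  [100,0.001,0.01,-0.001,0,-0.003,0],
  [100,0.001,0.023,-0.002,0,-0.003,0],
  [100,0.001,0.036,-0.002,0,-0.003,0],
  [100,0.001,0.048,-0.002,0,-0.003,0],
  [100,0.001,0.058,-0.002,0,-0.003,0],
  [100,0.001,0.064,-0.002,0,-0.003,0],
  [100,0.001,0.067,-0.002,0,-0.003,0],
  [100,0.001,0.067,-0.002,0,-0.003,0],
])

```text
clock: 3.3
position: [0.6489, 0.1515, 0.0034]
ee_rot: [0.695, 0.13, -0.131, -0.695]
ft_force: [0.4, 0.2, 0.3]
grip_width: 1.001
```

Run:
```python
from h import *
st(); print(delta([.649,.152,.003],basepose(.372)))
s=snap('scene','scene2')
crop('scene2',210,170,90,90,7,'c4')
```

```text
3.3 [0.6489 0.1515 0.0034] ft [0.4 0.2 0.3] grip 1.001 q [-0.41  0.62  0.16  1.56 -0.11  0.97  1.72]
axes x,y,z rows [[0.932, 0.363, -0.001], [-0.001, -0.0, -1.0], [-0.363, 0.932, 0.0]]
(array([0.0003, 0.0004, 0.0004]), array([-0.0001, -0.0008, -0.0011]))
```

View pics/c4.png

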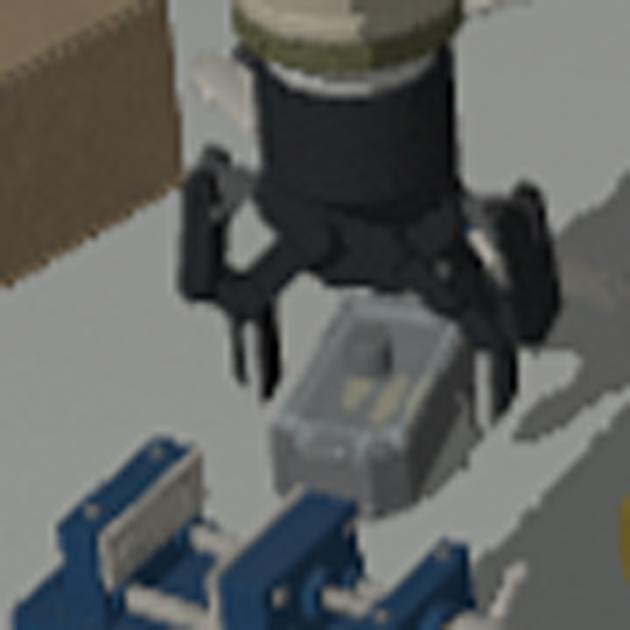

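>>> send_rows([
  [85,0,0,0,0,0,0],
  [75,0,0,0,0,0,0],
  [70,0,0,0,0,0,0],
  [65,0,0,0,0,0,0],
  [60,0,0,0,0,0,0],
  [50,0,0,0,0,0,0],
  [50,0,0,0,0,0,0],
  [50,0,0,0,0,0,0],
], squeeze=40)

```text
clock: 4.02
position: [0.6497, 0.1519, 0.0051]
ee_rot: [-0.695, -0.131, 0.13, 0.695]
ft_force: [-0.9, 0.3, 5.7]
grip_width: 0.644
```

Run:
```python
from h import *
st(); print(delta([.649,.152,.003],basepose(.372)))
s=snap('scene','scene3')
crop('scene3',210,170,90,90,7,'c4')
```

```text
4.0167 [0.6497 0.1519 0.0051] ft [-0.9  0.3  5.7] grip 0.644 q [-0.41  0.62  0.16  1.56 -0.11  0.97  1.72]
axes x,y,z rows [[0.932, 0.363, 0.001], [0.001, 0.001, -1.0], [-0.363, 0.932, 0.0]]
(array([-0.0007,  0.0021,  0.0003]), array([-0.0002, -0.0006,  0.0012]))
```

View pics/c4.png

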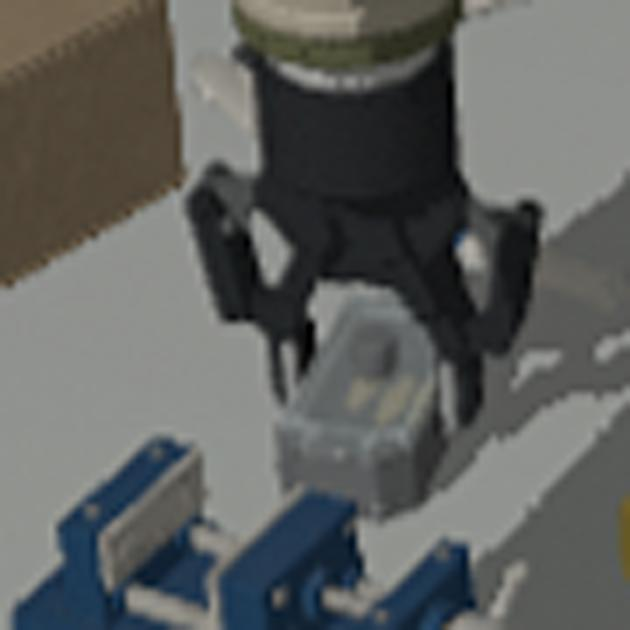

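>>> send_rows([
  [50,0,-0.002,0,0,0,0],
  [50,0,-0.006,0,0,0,0],
  [50,0,-0.014,0,0,0,0],
  [50,0,-0.026,0,0,0,0],
  [50,0,-0.04,0,0,0,0],
  [50,0,-0.055,0,0,0,0],
  [50,0,-0.07,0,0,0,0],
  [50,0,-0.082,0,0,0,0],
  [50,0,-0.088,0,0,0,0],
  [50,0,-0.09,0,0,0,0],
], squeeze=55)

```text
clock: 4.9
position: [0.6501, 0.1518, 0.0963]
ee_rot: [-0.695, -0.131, 0.13, 0.695]
ft_force: [0.4, 0.4, -2.1]
grip_width: 0.644
```

Run:
```python
from h import *
st()
s=snap('scene','scene4')
crop('scene4',200,130,110,110,6,'c4')
R0=basepose(.372); print((R0.inv()*basepose(.372,tilt=.3)).as_rotvec())
```

```text
4.9 [0.6501 0.1518 0.0963] ft [ 0.4  0.4 -2.1] grip 0.644 q [-0.43  0.52  0.17  1.5  -0.1   1.13  1.71]
axes x,y,z rows [[0.932, 0.363, 0.003], [0.002, 0.001, -1.0], [-0.363, 0.932, -0.0]]
[-8.35797987e-17 -2.78599329e-17 -3.00000000e-01]
```

View pics/c4.png

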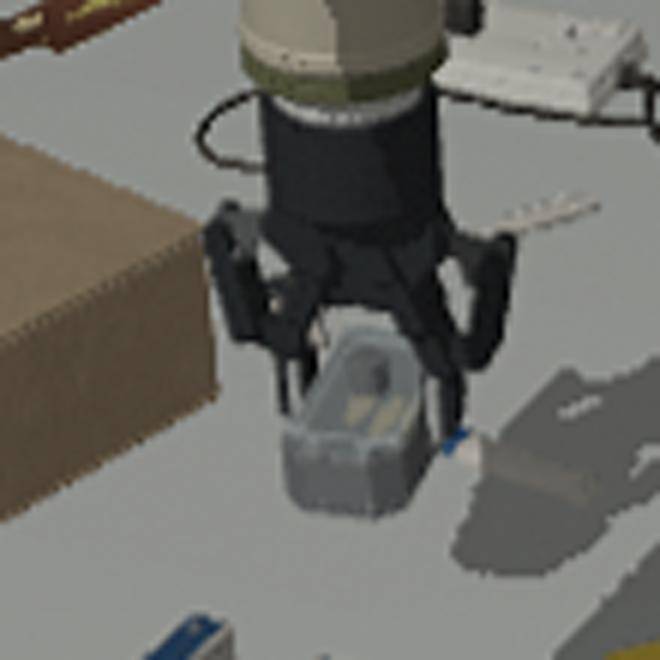

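>>> send_rows([
  [50,0,-0.006,0,0,0,-0.02],
  [50,0,-0.016,0,0,0,-0.06],
  [50,0,-0.028,0,0,0,-0.11],
  [50,0,-0.04,0,0,0,-0.16],
  [50,0,-0.052,0,0,0,-0.21],
  [50,0,-0.064,0,0,0,-0.26],
  [50,0,-0.076,0,0,0,-0.31],
  [50,0,-0.088,0,0,0,-0.36],
  [50,0,-0.096,0,0,0,-0.4],
  [50,0,-0.1,0,0,0,-0.43],
])

```text
clock: 5.78
position: [0.6489, 0.1512, 0.1951]
ee_rot: [-0.651, -0.277, -0.022, 0.707]
ft_force: [0.3, -0.7, -1.7]
grip_width: 0.644
```

Run:
```python
from h import *
st()
s=snap('scene','scene5')
crop('scene5',200,90,110,110,6,'c4')
```

```text
5.7833 [0.6489 0.1512 0.1951] ft [ 0.3 -0.7 -1.7] grip 0.644 q [-0.42  0.16  0.16  1.82 -0.1   0.73  1.73]
axes x,y,z rows [[0.846, 0.329, 0.42], [0.391, 0.152, -0.908], [-0.362, 0.932, 0.0]]
```

View pics/c4.png

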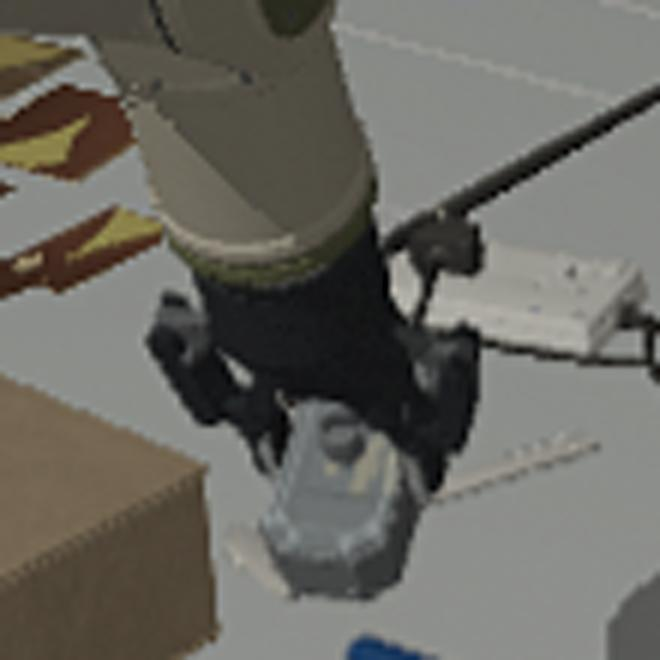

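>>> send_rows([
  [50,0,0,0,0,0,-0.04],
  [50,0,0,0,0,0,-0.09],
  [50,0,0,0,0,0,-0.14],
  [50,0,0,0,0,0,-0.19],
  [50,0,0,0,0,0,-0.24],
  [50,0,0,0,0,0,-0.29],
  [50,0,0,0,0,0,-0.32],
  [50,0,0,0,0,0,-0.33],
  [50,0,0,0,0,0,-0.33],
  [50,0,0,0,0,0,-0.33],
])

```text
clock: 6.67
position: [0.6493, 0.1516, 0.1941]
ee_rot: [-0.597, -0.379, -0.136, 0.694]
ft_force: [-0.8, -0.2, -1.0]
grip_width: 0.648
```

Run:
```python
from h import *
st()
s=snap('scene','scene6')
crop('scene6',200,90,110,110,6,'c4')
s=snap('top','top6'); crop('top6',180,100,130,130,6,'c5')
```

```text
6.6667 [0.6493 0.1516 0.1941] ft [-0.8 -0.2 -1. ] grip 0.648 q [-0.38  0.04  0.12  2.1  -0.33  0.26  1.97]
axes x,y,z rows [[0.676, 0.263, 0.688], [0.641, 0.25, -0.726], [-0.363, 0.932, 0.0]]
```

View pics/c4.png

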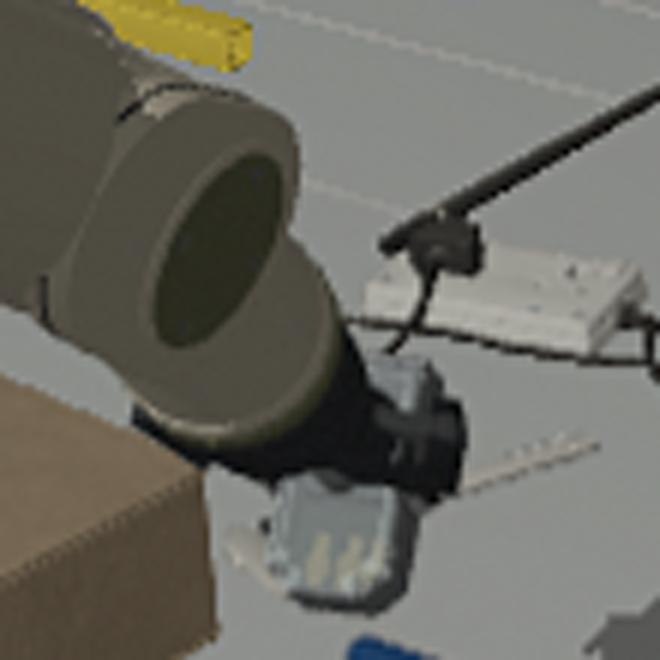

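View pics/c5.png

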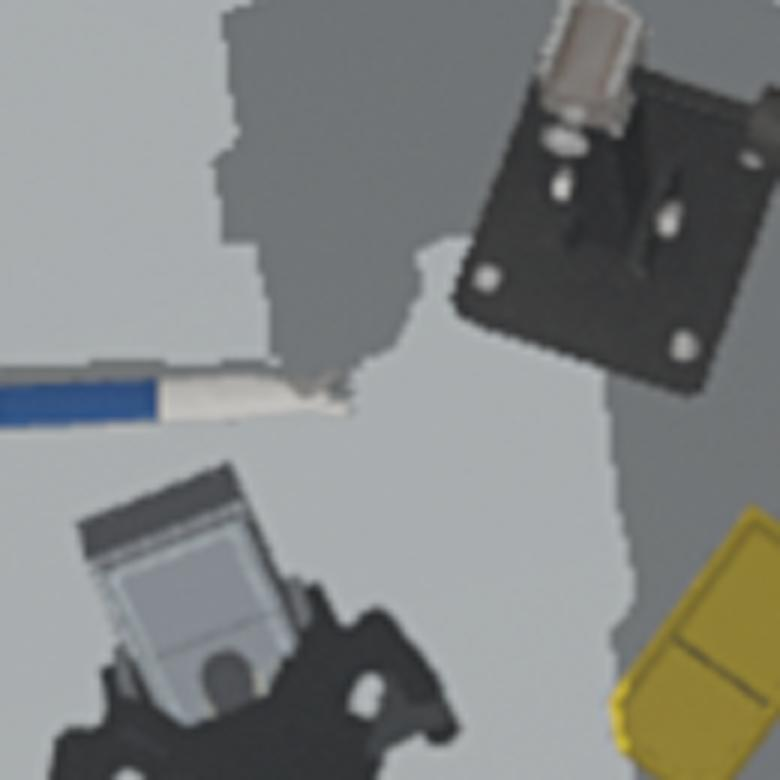

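>>> send_rows([
  [50,0,0,0,0,0,0.01],
  [50,0,0,0,0,0,0.03],
  [50,0,0,0,0,0,0.07],
  [50,0,0,0,0,0,0.12],
  [50,0,0,0,0,0,0.18],
  [50,0,0,0,0,0,0.24],
  [50,0,0,0,0,0,0.3],
  [50,0,0,0,0,0,0.35],
  [50,0,0,0,0,0,0.38],
  [50,0,0,0,0,0,0.4],
])

```text
clock: 7.6
position: [0.6501, 0.1518, 0.1949]
ee_rot: [-0.661, -0.252, 0.004, 0.707]
ft_force: [0.3, -0.3, -1.8]
grip_width: 0.643
```

```bash
cat >> h.py <<'E'
def plan(p1,rot1,n,ramp=True):
    o=get_obs(); R0=R.from_quat(o['ee_rot']); p0=o['position']; dv=(R0.inv()*rot1).as_rotvec()
    for i in range(1,n+1):
        t=i/n; s=t*t*(3-2*t) if ramp else t
        print(i,(R0.inv().apply((np.array(p1)-p0)*s)).round(3).tolist(),(dv*s).round(3).tolist())
E
python3 - <<'E'
from h import *
st()
s=snap('scene','scene7')
crop('scene7',200,90,110,110,6,'c4')
plan([.50,.0,.22],basepose(.25,tilt=.35),20)
E
```

```text
7.6 [0.6501 0.1518 0.1949] ft [ 0.3 -0.3 -1.8] grip 0.643 q [-0.43  0.2   0.16  1.75 -0.09  0.83  1.72]
axes x,y,z rows [[0.873, 0.34, 0.351], [0.327, 0.126, -0.936], [-0.362, 0.932, -0.001]]
1 [-0.001, -0.001, -0.001] [-0.0, 0.001, 0.0]
2 [-0.005, -0.003, -0.002] [-0.001, 0.003, 0.0]
3 [-0.011, -0.006, -0.005] [-0.002, 0.007, 0.0]
4 [-0.018, -0.01, -0.009] [-0.004, 0.012, 0.001]
5 [-0.027, -0.014, -0.014] [-0.006, 0.018, 0.001]
6 [-0.038, -0.02, -0.019] [-0.009, 0.025, 0.002]
7 [-0.049, -0.026, -0.025] [-0.012, 0.032, 0.002]
8 [-0.061, -0.032, -0.031] [-0.014, 0.04, 0.003]
9 [-0.074, -0.039, -0.037] [-0.017, 0.048, 0.003]
10 [-0.087, -0.046, -0.044] [-0.02, 0.057, 0.004]
11 [-0.1, -0.053, -0.05] [-0.024, 0.066, 0.005]
12 [-0.113, -0.059, -0.056] [-0.027, 0.074, 0.005]
13 [-0.125, -0.066, -0.063] [-0.029, 0.082, 0.006]
14 [-0.136, -0.072, -0.068] [-0.032, 0.089, 0.006]
15 [-0.147, -0.077, -0.074] [-0.035, 0.096, 0.007]
16 [-0.156, -0.082, -0.078] [-0.037, 0.102, 0.007]
17 [-0.163, -0.086, -0.082] [-0.038, 0.107, 0.007]
18 [-0.169, -0.089, -0.085] [-0.04, 0.111, 0.008]
19 [-0.173, -0.091, -0.087] [-0.041, 0.113, 0.008]
20 [-0.174, -0.092, -0.087] [-0.041, 0.114, 0.008]
```

View pics/c4.png

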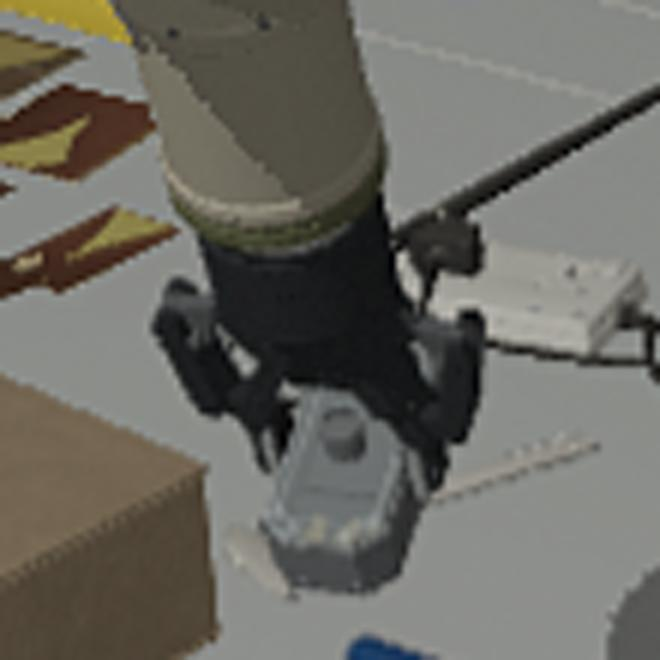

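>>> send_rows([
  [50,-0.005,-0.003,-0.002,-0.001,0.003,0],
  [50,-0.018,-0.01,-0.009,-0.004,0.012,0.001],
  [50,-0.038,-0.02,-0.019,-0.009,0.025,0.002],
  [50,-0.061,-0.032,-0.031,-0.014,0.04,0.003],
  [50,-0.087,-0.046,-0.044,-0.02,0.057,0.004],
  [50,-0.113,-0.059,-0.056,-0.027,0.074,0.005],
  [50,-0.136,-0.072,-0.068,-0.032,0.089,0.006],
  [50,-0.156,-0.082,-0.078,-0.037,0.102,0.007],
  [50,-0.169,-0.089,-0.085,-0.04,0.111,0.008],
  [50,-0.174,-0.092,-0.087,-0.041,0.114,0.008],
])

```text
clock: 8.48
position: [0.4974, -0.0026, 0.2195]
ee_rot: [-0.675, -0.209, -0.038, 0.707]
ft_force: [0.1, 0.1, -2.1]
grip_width: 0.642
```

Run:
```python
from h import *
st()
plan([.41,-.2,.2],basepose(.102,tilt=.25),10)
```

```text
8.4833 [ 0.4974 -0.0026  0.2195] ft [ 0.1  0.1 -2.1] grip 0.642 q [-0.31 -0.21  0.25  2.1  -0.02  0.9   1.76]
axes x,y,z rows [[0.91, 0.228, 0.346], [0.335, 0.086, -0.938], [-0.244, 0.97, 0.002]]
1 [-0.004, -0.001, -0.005] [-0.001, 0.004, 0.003]
2 [-0.014, -0.003, -0.018] [-0.005, 0.014, 0.011]
3 [-0.028, -0.006, -0.037] [-0.01, 0.03, 0.022]
4 [-0.046, -0.01, -0.06] [-0.016, 0.048, 0.036]
5 [-0.066, -0.014, -0.085] [-0.022, 0.069, 0.051]
6 [-0.085, -0.018, -0.11] [-0.029, 0.089, 0.067]
7 [-0.103, -0.022, -0.133] [-0.035, 0.108, 0.081]
8 [-0.118, -0.025, -0.152] [-0.04, 0.123, 0.092]
9 [-0.128, -0.027, -0.165] [-0.043, 0.134, 0.1]
10 [-0.131, -0.028, -0.17] [-0.044, 0.138, 0.103]
```

Run:
```python
from h import *
plan([.41,-.2,.14],basepose(.102,tilt=.2),10)
```

```text
1 [-0.004, 0.001, -0.005] [-0.001, 0.004, 0.004]
2 [-0.016, 0.003, -0.018] [-0.004, 0.014, 0.016]
3 [-0.033, 0.006, -0.037] [-0.009, 0.03, 0.033]
4 [-0.054, 0.01, -0.06] [-0.014, 0.049, 0.054]
5 [-0.076, 0.014, -0.085] [-0.021, 0.069, 0.076]
6 [-0.099, 0.018, -0.11] [-0.027, 0.09, 0.099]
7 [-0.119, 0.022, -0.133] [-0.032, 0.109, 0.12]
8 [-0.136, 0.025, -0.153] [-0.037, 0.124, 0.137]
9 [-0.148, 0.028, -0.165] [-0.04, 0.135, 0.149]
10 [-0.152, 0.028, -0.17] [-0.041, 0.139, 0.153]
```

>>> send_rows([
  [50,-0.004,0.001,-0.005,-0.001,0.004,0.004],
  [50,-0.016,0.003,-0.018,-0.004,0.014,0.016],
  [50,-0.033,0.006,-0.037,-0.009,0.03,0.033],
  [50,-0.054,0.01,-0.06,-0.014,0.049,0.054],
  [50,-0.076,0.014,-0.085,-0.021,0.069,0.076],
  [50,-0.099,0.018,-0.11,-0.027,0.09,0.099],
  [50,-0.119,0.022,-0.133,-0.032,0.109,0.12],
  [50,-0.136,0.025,-0.153,-0.037,0.124,0.137],
  [50,-0.148,0.028,-0.165,-0.04,0.135,0.149],
  [50,-0.152,0.028,-0.17,-0.041,0.139,0.153],
])

```text
clock: 9.32
position: [0.4103, -0.2001, 0.1385]
ee_rot: [-0.699, -0.105, -0.033, 0.706]
ft_force: [-0.3, 0.5, -1.1]
grip_width: 0.644
```

Run:
```python
from h import *
st()
plan([.398,-.213,.06],basepose(.102,tilt=.0),10)
s=snap('scene','scene8')
crop('scene8',250,190,130,130,5,'c4')
s=snap('top','top8'); crop('top8',310,220,130,130,5,'c5')
```

```text
9.3167 [ 0.4103 -0.2001  0.1385] ft [-0.3  0.5 -1.1] grip 0.644 q [-0.14 -0.12  0.54  2.16 -0.04  0.92  2.1 ]
axes x,y,z rows [[0.976, 0.1, 0.194], [0.193, 0.019, -0.981], [-0.102, 0.995, -0.0]]
1 [-0.001, 0.002, -0.0] [0.0, 0.0, 0.005]
2 [-0.003, 0.008, -0.001] [0.0, 0.0, 0.02]
3 [-0.006, 0.016, -0.003] [0.0, 0.0, 0.042]
4 [-0.01, 0.026, -0.004] [0.0, 0.0, 0.069]
5 [-0.014, 0.037, -0.006] [0.0, 0.0, 0.097]
6 [-0.018, 0.048, -0.008] [0.0, 0.0, 0.126]
7 [-0.022, 0.058, -0.009] [0.0, 0.0, 0.153]
8 [-0.026, 0.067, -0.01] [0.0, 0.0, 0.175]
9 [-0.028, 0.072, -0.011] [0.0, 0.0, 0.189]
10 [-0.029, 0.074, -0.012] [0.0, 0.0, 0.195]
```

View pics/c4.png

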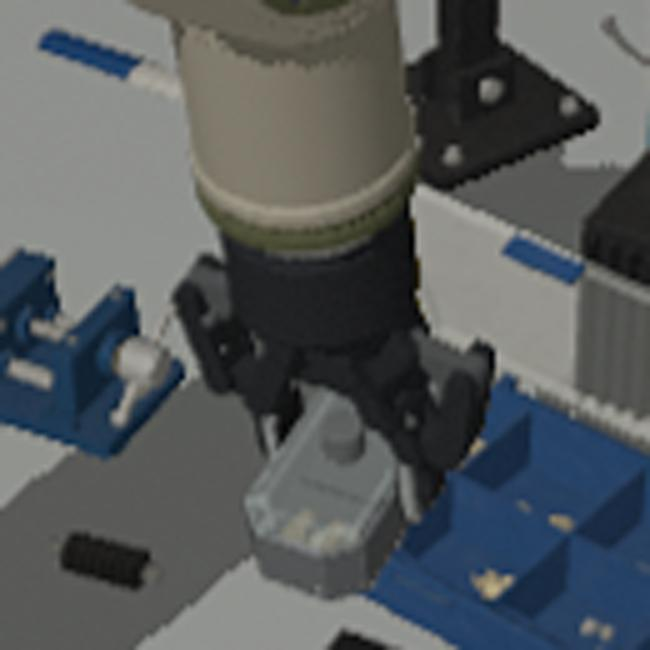

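View pics/c5.png

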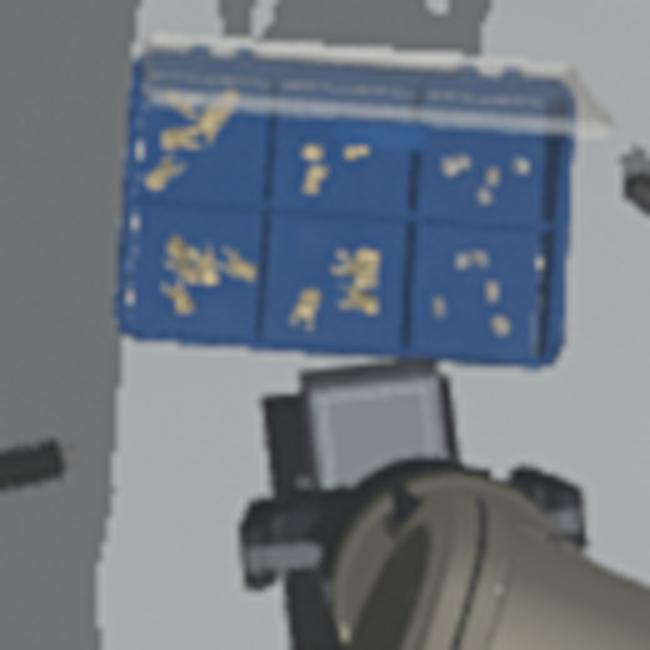

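>>> send_rows([
  [50,-0.001,0.002,0,0,0,0.005],
  [50,-0.003,0.008,-0.001,0,0,0.02],
  [50,-0.006,0.016,-0.003,0,0,0.042],
  [50,-0.01,0.026,-0.004,0,0,0.069],
  [50,-0.014,0.037,-0.006,0,0,0.097],
  [50,-0.018,0.048,-0.008,0,0,0.126],
  [50,-0.022,0.058,-0.009,0,0,0.153],
  [50,-0.026,0.067,-0.01,0,0,0.175],
  [50,-0.028,0.072,-0.011,0,0,0.189],
  [50,-0.029,0.074,-0.012,0,0,0.195],
])

```text
clock: 10.25
position: [0.3997, -0.2105, 0.061]
ee_rot: [0.706, 0.038, -0.037, -0.706]
ft_force: [-0.5, 0.3, -2.1]
grip_width: 0.644
```

Run:
```python
from h import *
o=st()
s=snap('scene','scene9');c=snap('top','top9')
h=o['position'][2]-.005; x,y=o['position'][:2]; yaw=np.arctan2(-R.from_quat(o['ee_rot']).as_matrix()[0,2],R.from_quat(o['ee_rot']).as_matrix()[1,2]); print(yaw)
P=[(T(dishpts(.03),x,y,yaw,h),(0,0,255)),(T(dishpts(0),x,y,yaw,h),(255,0,0))]
overlay('scene9',s,P,290,240,80,80,8,'c4'); overlay('top9',c,P,350,270,80,80,8,'c5')
```

```text
10.25 [ 0.3997 -0.2105  0.061 ] ft [-0.5  0.3 -2.1] grip 0.644 q [-0.14  0.14  0.56  2.12 -0.09  0.91  2.15]
axes x,y,z rows [[0.994, 0.107, 0.001], [0.001, 0.0, -1.0], [-0.107, 0.994, -0.0]]
0.10721249261356679
```

View pics/c4.png

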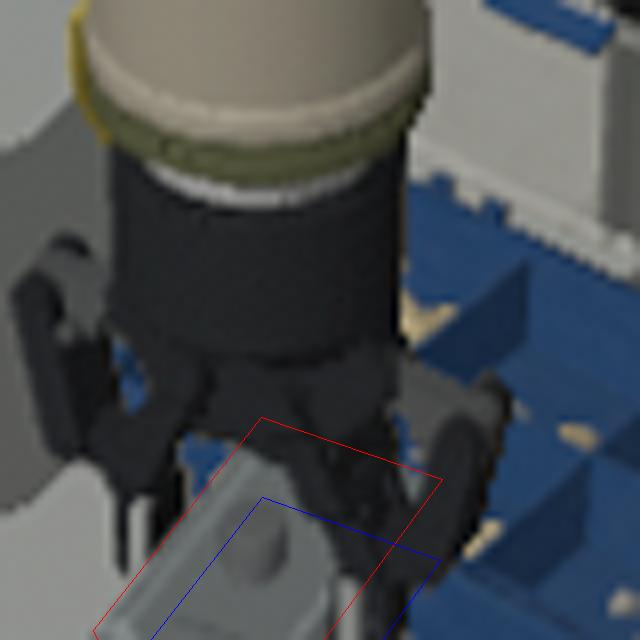

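View pics/c5.png

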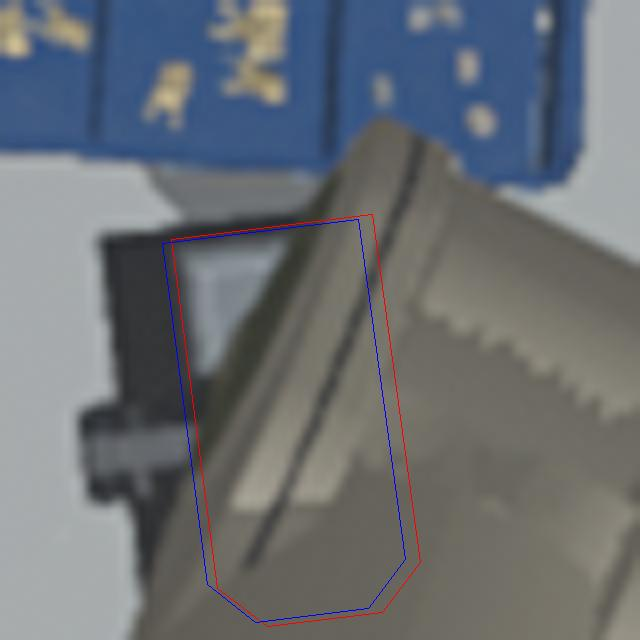

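Run:
```python
from h import *
o=get_obs(); s=load('scene9')
h=o['position'][2]-.005; x,y=o['position'][:2]; yaw=.107
P=[(T(dishpts(.03),x,y,yaw,h),(0,0,255)),(T(dishpts(0),x,y,yaw,h),(255,0,0))]
overlay('scene9',s,P,285,285,75,75,8,'c4')
m=np.array([[.062,.045,.002],[.062,-.045,.002],[-.062,-.045,.002],[-.062,.045,.002]])
plan([.399,-.213,.012],basepose(.102),10)
```

```text
1 [-0.0, 0.001, -0.0] [0.0, 0.0, 0.0]
2 [-0.0, 0.005, -0.0] [0.0, 0.0, 0.0]
3 [-0.0, 0.011, -0.0] [0.0, 0.001, 0.001]
4 [-0.0, 0.017, -0.001] [0.0, 0.001, 0.001]
5 [-0.001, 0.025, -0.001] [0.0, 0.002, 0.001]
6 [-0.001, 0.032, -0.001] [0.0, 0.003, 0.002]
7 [-0.001, 0.039, -0.001] [0.0, 0.003, 0.002]
8 [-0.001, 0.045, -0.002] [0.0, 0.004, 0.003]
9 [-0.001, 0.048, -0.002] [0.0, 0.004, 0.003]
10 [-0.001, 0.05, -0.002] [0.0, 0.004, 0.003]
```

View pics/c4.png

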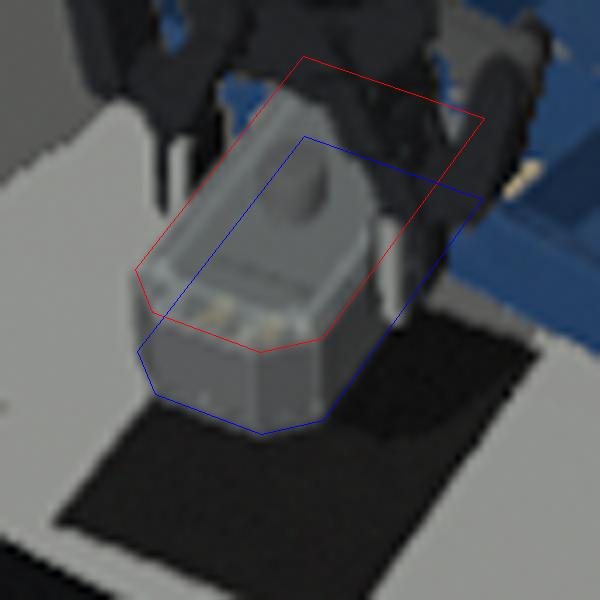

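>>> send_rows([
  [50,0,0.001,0,0,0,0],
  [50,0,0.005,0,0,0,0],
  [50,0,0.011,0,0,0.001,0.001],
  [50,0,0.017,-0.001,0,0.001,0.001],
  [50,-0.001,0.025,-0.001,0,0.002,0.001],
  [50,-0.001,0.032,-0.001,0,0.003,0.001],
  [50,-0.001,0.038,-0.001,0,0.004,0.001],
  [50,-0.001,0.043,-0.001,0,0.004,0.001],
  [50,-0.001,0.046,-0.001,0,0.004,0.001],
  [50,-0.001,0.047,-0.001,0,0.004,0.001],
])

```text
clock: 11.18
position: [0.3985, -0.2123, 0.0143]
ee_rot: [0.706, 0.036, -0.035, -0.706]
ft_force: [0.1, -0.3, -1.0]
grip_width: 0.643
```

>>> send_rows([
  [50,0,0.001,0,0,0,0],
  [50,0,0.002,0,0,0,0],
  [50,0,0.003,0,0,0,0],
  [50,0,0.004,0,0,0,0],
  [50,0,0.005,0,0,0,0],
])

```text
clock: 11.6
position: [0.399, -0.2124, 0.01]
ee_rot: [0.706, 0.037, -0.035, -0.706]
ft_force: [0.0, -0.6, -2.2]
grip_width: 0.643
```

>>> send_rows([
  [50,0,0.001,0,0,0,0],
  [50,0,0.002,0,0,0,0],
  [50,0,0.003,0,0,0,0],
  [50,0,0.003,0,0,0,0],
])

```text
clock: 11.93
position: [0.3989, -0.2124, 0.0071]
ee_rot: [-0.706, -0.037, 0.035, 0.706]
ft_force: [-1.9, 1.5, 5.2]
grip_width: 0.644
```

Run:
```python
from h import *
o=st()
s=snap('scene','scene10');crop('scene10',285,275,85,85,7,'c4')
```

```text
11.9333 [ 0.3989 -0.2124  0.0071] ft [-1.9  1.5  5.2] grip 0.644 q [-0.11  0.25  0.54  2.15 -0.18  0.79  2.22]
axes x,y,z rows [[0.995, 0.101, 0.003], [0.003, 0.0, -1.0], [-0.101, 0.995, 0.0]]
```

View pics/c4.png

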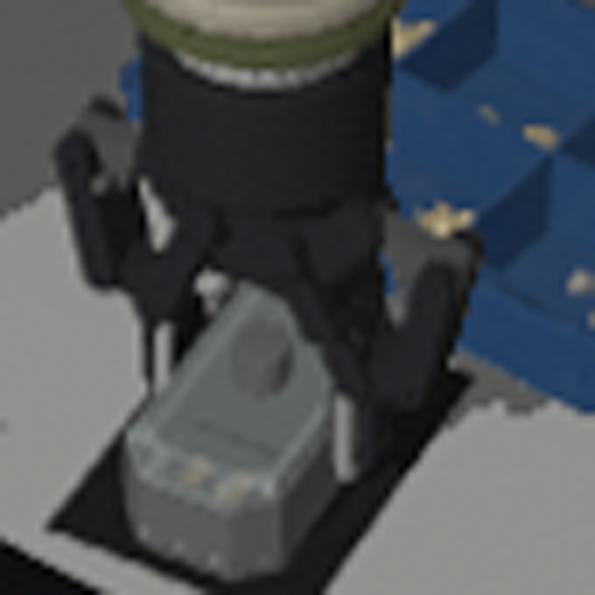

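>>> send_rows([
  [62,0,0,0,0,0,0],
  [66,0,0,0,0,0,0],
  [70,0,0,0,0,0,0],
  [78,0,0,0,0,0,0],
  [90,0,0,0,0,0,0],
  [100,0,0,0,0,0,0],
  [100,0,0,0,0,0,0],
  [100,0,0,0,0,0,0],
], squeeze=20)

```text
clock: 12.65
position: [0.3989, -0.2123, 0.0069]
ee_rot: [0.706, 0.037, -0.035, -0.706]
ft_force: [1.0, -0.7, 0.4]
grip_width: 1.001
```

>>> send_rows([
  [100,0,-0.005,0,0,0,0],
  [100,0,-0.015,0,0,0,0],
  [100,0,-0.03,0,0,0,0],
  [100,0,-0.045,0,0,0,0],
  [100,0,-0.06,0,0,0,0],
  [100,0,-0.075,0,0,0,0],
  [100,0,-0.085,0,0,0,0],
  [100,0,-0.09,0,0,0,0],
  [100,0,-0.09,0,0,0,0],
])

```text
clock: 13.4
position: [0.3993, -0.2125, 0.0981]
ee_rot: [0.706, 0.037, -0.034, -0.706]
ft_force: [-0.3, -0.2, -0.3]
grip_width: 0.998
```

Run:
```python
from h import *
o=st()
s=snap('scene','scene11');crop('scene11',285,255,85,100,6,'c4')
s=snap('top','top11');crop('top11',340,270,90,90,7,'c5')
```

```text
13.4 [ 0.3993 -0.2125  0.0981] ft [-0.3 -0.2 -0.3] grip 0.998 q [-0.16  0.07  0.57  2.09 -0.05  0.99  2.11]
axes x,y,z rows [[0.995, 0.101, 0.005], [0.005, -0.0, -1.0], [-0.101, 0.995, -0.001]]
```

View pics/c4.png

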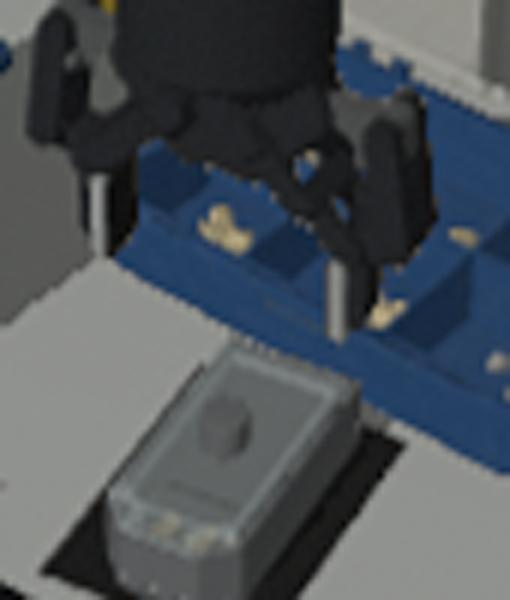

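View pics/c5.png

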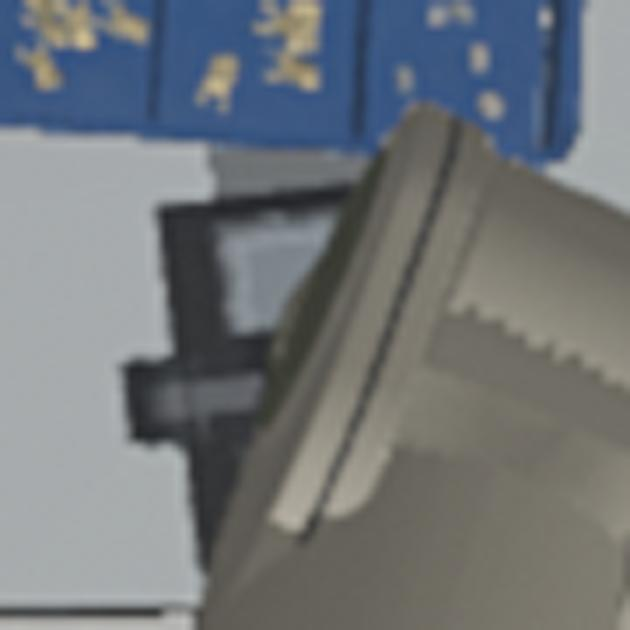

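```bash
cat > chk.py <<'E'
from h import *
import sys
tag,cam=sys.argv[1:3]; dx,dy,yaw,kx,ky=map(float,sys.argv[3:8]); x0,y0,w,h,s=map(int,sys.argv[8:13]); out=sys.argv[13]
c=load(tag); ang=np.linspace(0,6.28,24); kn=lambda z:np.c_[kx+.009*np.cos(ang),ky+.009*np.sin(ang),z+0*ang]
P=[(T(dishpts(.03),dx,dy,yaw,.002),(0,0,255)),(T(dishpts(0),dx,dy,yaw,.002),(255,0,0)),(kn(.051),(0,255,0)),(kn(.035),(0,255,255))]
im=cv2.imread(f'pics/{tag}.png').astype(float); cv2.imwrite(f'pics/{tag}b.png',np.clip((im-50)*2,0,255).astype(np.uint8))
overlay(tag+'b',c,P,x0,y0,w,h,s,out)
E
python3 chk.py scene11 scene .3985 -.2124 .101 .3985 -.2124 295 305 60 60 10 c4
```

```text
(no output)
```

View pics/c4.png

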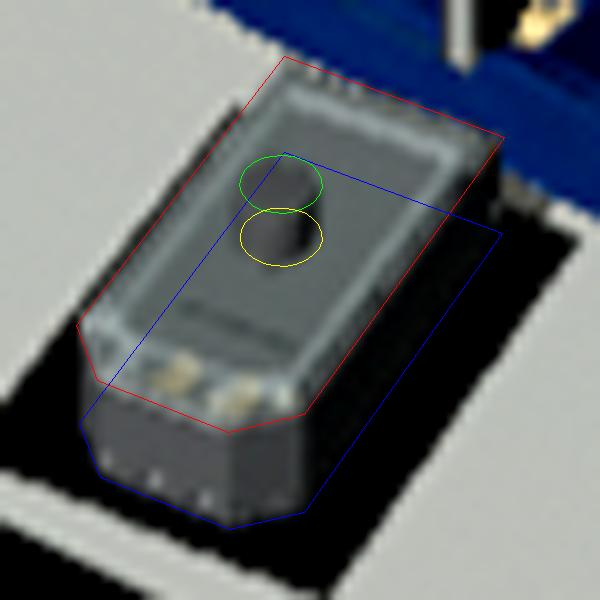

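Run:
```python
from h import *
print(delta([.3983,-.2126,.039],basepose(.101)))
```

```text
(array([-0.0004,  0.0576, -0.0004]), array([0.0001, 0.0005, 0.0025]))
```

>>> send_rows([
  [80,0,0.005,0,0,0,0.002],
  [70,-0.001,0.013,0,0,0,0.003],
  [60,-0.001,0.024,0,0,0,0.003],
  [60,-0.001,0.035,0,0,0,0.003],
  [60,-0.001,0.046,0,0,0,0.003],
  [60,-0.001,0.054,0,0,0,0.003],
  [60,-0.001,0.058,0,0,0,0.003],
  [60,-0.001,0.058,0,0,0,0.003],
  [60,-0.001,0.058,0,0,0,0.003],
])

```text
clock: 14.25
position: [0.3976, -0.2125, 0.0387]
ee_rot: [0.706, 0.035, -0.036, -0.706]
ft_force: [0.2, -0.0, 0.9]
grip_width: 0.603
```

Run:
```python
from h import *
o=st(); print(delta([.3983,-.2126,.039],basepose(.101)))
s=snap('scene','scene12');crop('scene12',285,275,75,85,7,'c4')
```

```text
14.25 [ 0.3976 -0.2125  0.0387] ft [ 0.2 -0.   0.9] grip 0.603 q [-0.13  0.18  0.56  2.13 -0.13  0.86  2.18]
axes x,y,z rows [[0.995, 0.101, -0.001], [-0.001, -0.0, -1.0], [-0.101, 0.995, -0.0]]
(array([ 0.0007, -0.0003, -0.0001]), array([ 0.0003,  0.0001, -0.0011]))
```

View pics/c4.png

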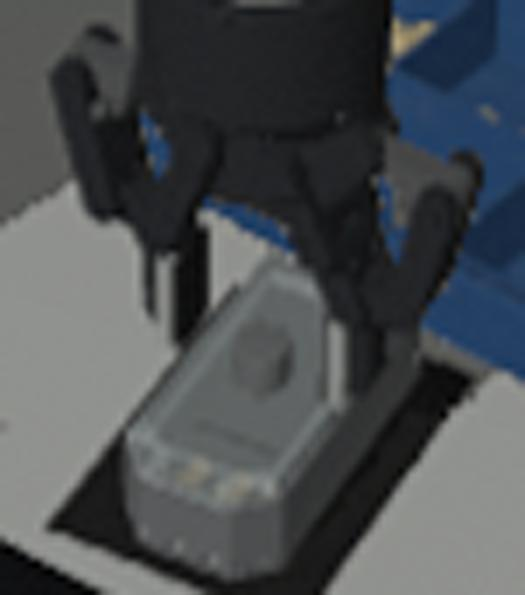

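>>> send_rows([
  [50,0,0,0,0,0,0],
  [42,0,0,0,0,0,0],
  [36,0,0,0,0,0,0],
  [31,0,0,0,0,0,0],
  [28,0,0,0,0,0,0],
  [25,0,0,0,0,0,0],
  [22,0,0,0,0,0,0],
  [19,0,0,0,0,0,0],
  [15,0,0,0,0,0,0],
  [10,0,0,0,0,0,0],
], squeeze=20)

```text
clock: 15.13
position: [0.3978, -0.2124, 0.039]
ee_rot: [0.706, 0.036, -0.036, -0.706]
ft_force: [-1.8, 0.7, 3.6]
grip_width: 0.189
```

>>> send_rows([
  [5,0,0,0,0,0,0],
  [5,0,0,0,0,0,0],
])

```text
clock: 15.3
position: [0.3978, -0.2124, 0.039]
ee_rot: [0.706, 0.036, -0.036, -0.706]
ft_force: [-1.6, 1.1, 4.7]
grip_width: 0.195
```

Run:
```python
from h import *
o=st(); print(delta([.3983,-.2126,.039],basepose(.101)))
s=snap('scene','scene13');crop('scene13',285,275,75,85,7,'c4')
```

```text
15.3 [ 0.3978 -0.2124  0.039 ] ft [-1.6  1.1  4.7] grip 0.195 q [-0.13  0.18  0.56  2.13 -0.13  0.86  2.18]
axes x,y,z rows [[0.995, 0.101, -0.0], [-0.0, -0.0, -1.0], [-0.101, 0.995, -0.0]]
(array([ 0.0004,  0.    , -0.0002]), array([ 0.0002,  0.0003, -0.0003]))
```

View pics/c4.png

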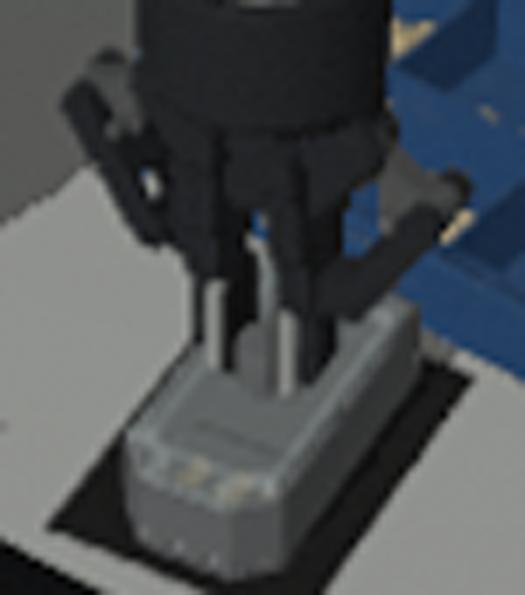

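>>> send_rows([
  [5,0,-0.001,0,0,0,0],
  [5,0,-0.003,0,0,0,0],
  [5,0,-0.005,0,0,0,0],
  [5,0,-0.008,0,0,0,0],
  [5,0,-0.012,0,0,0,0],
  [5,0,-0.018,0,0,0,0],
  [5,0,-0.026,0,0,0,0],
  [5,0,-0.034,0,0,0,0],
  [5,0,-0.039,0,0,0,0],
  [5,0,-0.04,0,0,0,0],
], squeeze=25)

```text
clock: 16.18
position: [0.3985, -0.2127, 0.0802]
ee_rot: [0.706, 0.036, -0.035, -0.706]
ft_force: [0.8, -0.0, -0.6]
grip_width: 0.196
```

Run:
```python
from h import *
o=st()
s=snap('scene','scene14');crop('scene14',285,255,75,85,7,'c4')
```

```text
16.1833 [ 0.3985 -0.2127  0.0802] ft [ 0.8 -0.  -0.6] grip 0.196 q [-0.15  0.1   0.57  2.1  -0.07  0.95  2.13]
axes x,y,z rows [[0.995, 0.101, 0.002], [0.002, -0.001, -1.0], [-0.101, 0.995, -0.001]]
```

View pics/c4.png

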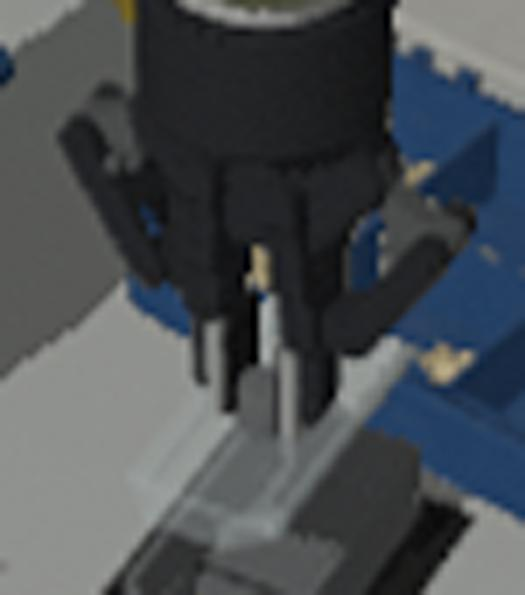

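Run:
```python
from h import *
plan([.41,-.19,.18],basepose(.102),5)
print();
```

```text
1 [0.001, -0.01, 0.002] [0.0, -0.0, 0.0]
2 [0.005, -0.035, 0.007] [0.0, -0.0, 0.0]
3 [0.009, -0.065, 0.014] [0.0, -0.0, 0.001]
4 [0.013, -0.09, 0.019] [0.0, -0.001, 0.001]
5 [0.014, -0.1, 0.021] [0.001, -0.001, 0.001]
```

>>> send_rows([
  [5,0,-0.006,0,0,0,0],
  [5,0,-0.018,0,0,0,0],
  [5,0,-0.034,0,0,0,0],
  [5,0,-0.052,0,0,0,0],
  [5,0,-0.07,0,0,0,0],
  [5,0,-0.086,0,0,0,0],
  [5,0,-0.096,0,0,0,0],
  [5,0,-0.1,0,0,0,0],
  [5,0,-0.1,0,0,0,0],
])

```text
clock: 16.98
position: [0.3981, -0.2125, 0.1794]
ee_rot: [0.706, 0.036, -0.036, -0.706]
ft_force: [-0.8, -0.4, -0.9]
grip_width: 0.195
```

Run:
```python
from h import *
st()
plan([.50,.0,.2],basepose(.25),10)
s=snap('scene','scene15');crop('scene15',270,200,110,150,5,'c4')
```

```text
16.9833 [ 0.3981 -0.2125  0.1794] ft [-0.8 -0.4 -0.9] grip 0.195 q [-0.18 -0.05  0.56  1.99  0.03  1.19  2.04]
axes x,y,z rows [[0.995, 0.101, 0.001], [0.001, -0.0, -1.0], [-0.101, 0.995, -0.0]]
1 [0.003, -0.001, 0.006] [0.0, -0.004, 0.0]
2 [0.013, -0.002, 0.021] [0.0, -0.015, 0.0]
3 [0.027, -0.004, 0.043] [0.0, -0.032, 0.0]
4 [0.043, -0.007, 0.071] [0.0, -0.052, 0.0]
5 [0.061, -0.01, 0.101] [0.0, -0.074, 0.0]
6 [0.08, -0.013, 0.13] [0.0, -0.096, 0.0]
7 [0.096, -0.016, 0.158] [0.0, -0.117, 0.0]
8 [0.11, -0.019, 0.18] [0.0, -0.133, 0.0]
9 [0.119, -0.02, 0.195] [0.0, -0.144, 0.001]
10 [0.123, -0.021, 0.201] [0.0, -0.149, 0.001]
```

View pics/c4.png

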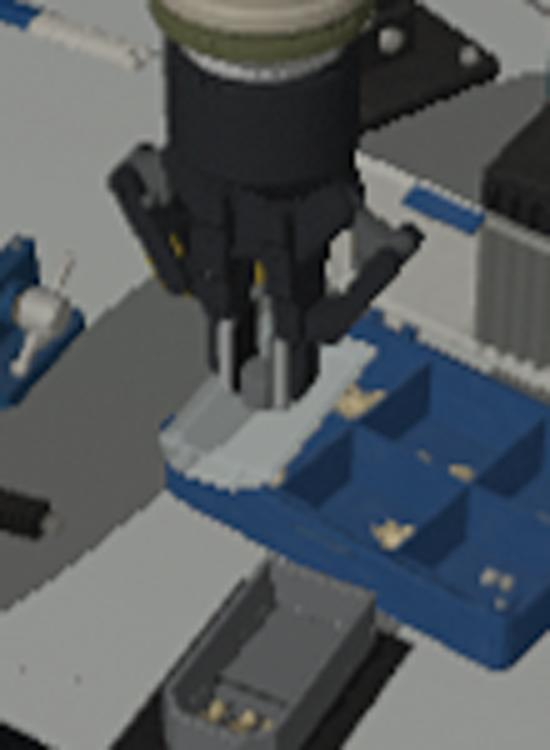

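>>> send_rows([
  [5,0.003,-0.001,0.006,0,-0.004,0],
  [5,0.013,-0.002,0.021,0,-0.015,0],
  [5,0.027,-0.004,0.043,0,-0.032,0],
  [5,0.043,-0.007,0.071,0,-0.052,0],
  [5,0.061,-0.01,0.101,0,-0.074,0],
  [5,0.08,-0.013,0.13,0,-0.096,0],
  [5,0.096,-0.016,0.158,0,-0.117,0],
  [5,0.11,-0.019,0.18,0,-0.133,0],
  [5,0.119,-0.02,0.195,0,-0.144,0],
  [5,0.123,-0.021,0.201,0,-0.149,0],
])

```text
clock: 17.87
position: [0.5001, 0.0029, 0.1989]
ee_rot: [0.701, 0.089, -0.09, -0.701]
ft_force: [0.1, -0.3, -0.6]
grip_width: 0.193
```

Run:
```python
from h import *
st()
plan([.649,.152,.12],basepose(.372),10)
s=snap('top','top16');crop('top16',340,270,90,90,7,'c5')
```

```text
17.8667 [0.5001 0.0029 0.1989] ft [ 0.1 -0.3 -0.6] grip 0.193 q [-0.41  0.07  0.33  1.84 -0.02  1.23  1.75]
axes x,y,z rows [[0.968, 0.252, -0.002], [-0.002, -0.0, -1.0], [-0.252, 0.968, 0.0]]
1 [0.005, 0.002, 0.003] [-0.0, -0.003, -0.0]
2 [0.019, 0.008, 0.011] [-0.0, -0.012, -0.0]
3 [0.039, 0.017, 0.023] [-0.0, -0.025, -0.0]
4 [0.064, 0.028, 0.038] [-0.0, -0.041, -0.001]
5 [0.091, 0.039, 0.053] [-0.0, -0.059, -0.001]
6 [0.118, 0.051, 0.069] [-0.0, -0.076, -0.001]
7 [0.142, 0.062, 0.084] [-0.0, -0.092, -0.002]
8 [0.163, 0.07, 0.096] [-0.0, -0.105, -0.002]
9 [0.177, 0.076, 0.104] [-0.0, -0.114, -0.002]
10 [0.182, 0.079, 0.107] [-0.0, -0.118, -0.002]
```

View pics/c5.png

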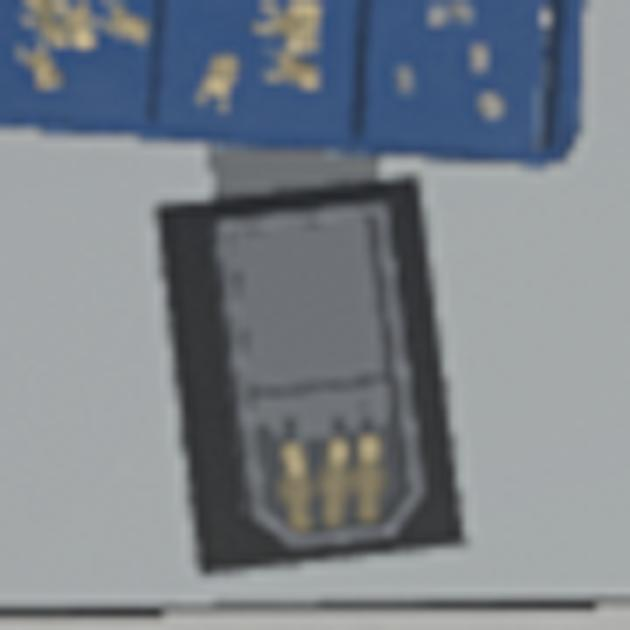

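>>> send_rows([
  [5,0.005,0.002,0.003,0,-0.003,0],
  [5,0.019,0.008,0.011,0,-0.012,0],
  [5,0.039,0.017,0.023,0,-0.025,0],
  [5,0.064,0.028,0.038,0,-0.041,0],
  [5,0.091,0.039,0.053,0,-0.059,0],
  [5,0.118,0.051,0.069,0,-0.076,0],
  [5,0.142,0.062,0.084,0,-0.092,-0.001],
  [5,0.163,0.07,0.096,0,-0.105,-0.001],
  [5,0.177,0.076,0.104,0,-0.114,-0.001],
  [5,0.182,0.079,0.107,0,-0.118,-0.002],
])

```text
clock: 18.75
position: [0.6503, 0.1488, 0.1188]
ee_rot: [0.695, 0.129, -0.13, -0.695]
ft_force: [-0.1, -1.1, -0.1]
grip_width: 0.193
```

Run:
```python
from h import *
st()
plan([.649,.152,.022],basepose(.372),10)
s=snap('scene','scene17');crop('scene17',200,150,110,110,6,'c5')
```

```text
18.75 [0.6503 0.1488 0.1188] ft [-0.1 -1.1 -0.1] grip 0.193 q [-0.48  0.5   0.25  1.48 -0.13  1.17  1.73]
axes x,y,z rows [[0.933, 0.36, -0.0], [-0.0, -0.001, -1.0], [-0.36, 0.933, -0.001]]
1 [-0.0, 0.003, 0.0] [0.0, -0.0, -0.0]
2 [-0.0, 0.01, 0.0] [0.0, -0.0, -0.0]
3 [-0.0, 0.021, 0.001] [0.0, -0.001, -0.0]
4 [-0.0, 0.034, 0.001] [0.0, -0.001, -0.0]
5 [-0.0, 0.048, 0.002] [0.0, -0.002, -0.0]
6 [-0.0, 0.063, 0.002] [0.0, -0.002, -0.0]
7 [-0.0, 0.076, 0.003] [0.001, -0.003, -0.0]
8 [-0.0, 0.087, 0.003] [0.001, -0.003, -0.0]
9 [-0.0, 0.094, 0.003] [0.001, -0.003, -0.0]
10 [-0.0, 0.097, 0.004] [0.001, -0.004, -0.0]
```

View pics/c5.png

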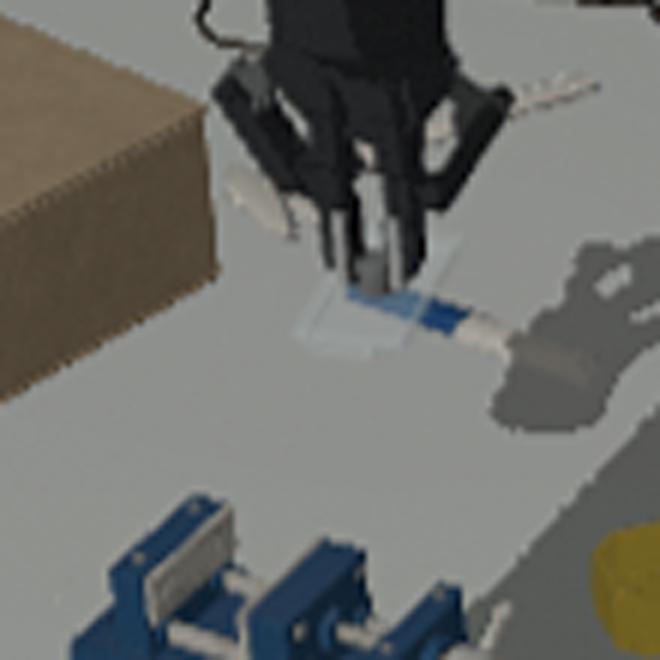

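>>> send_rows([
  [5,0,0.003,0,0,0,0],
  [5,0,0.01,0,0,0,0],
  [5,0,0.021,0.001,0,0,0],
  [5,0,0.034,0.001,0,0,0],
  [5,0,0.048,0.002,0,0,0],
  [5,0,0.062,0.002,0,0,0],
  [5,0,0.075,0.003,0,0,0],
  [5,0,0.086,0.003,0,0,0],
  [5,0,0.093,0.003,0,0,0],
  [5,0,0.095,0.003,0,0,0],
])

```text
clock: 19.63
position: [0.6479, 0.1514, 0.0238]
ee_rot: [0.695, 0.129, -0.13, -0.695]
ft_force: [0.4, -0.3, -0.2]
grip_width: 0.193
```

>>> send_rows([
  [5,0,0.001,0,0,0,0],
  [5,0,0.003,0,0,0,0],
  [5,0,0.005,0,0,0,0],
  [5,0,0.007,0,0,0,0],
  [5,0,0.008,0,0,0,0],
  [5,0,0.009,0,0,0,0],
  [5,0,0.01,0,0,0,0],
  [5,0,0.01,0,0,0,0],
])

```text
clock: 20.3
position: [0.6487, 0.1515, 0.0156]
ee_rot: [0.695, 0.13, -0.129, -0.695]
ft_force: [1.4, 0.2, 1.3]
grip_width: 0.19
```

Run:
```python
from h import *
st()
s=snap('scene','scene18');crop('scene18',210,170,90,90,7,'c5')
```

```text
20.3 [0.6487 0.1515 0.0156] ft [1.4 0.2 1.3] grip 0.19 q [-0.47  0.61  0.23  1.56 -0.16  0.99  1.75]
axes x,y,z rows [[0.933, 0.36, 0.001], [0.001, 0.0, -1.0], [-0.36, 0.933, -0.0]]
```

View pics/c5.png

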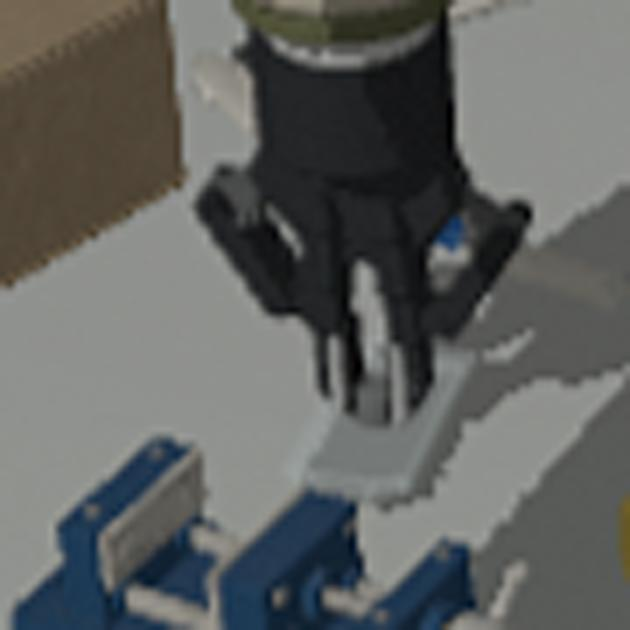

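Near or at touch; I continue down in 1 mm steps until the force rises clearly.

>>> send_rows([
  [5,0,0.001,0,0,0,0],
  [5,0,0.001,0,0,0,0],
  [5,0,0.002,0,0,0,0],
  [5,0,0.002,0,0,0,0],
])

```text
clock: 20.68
position: [0.6487, 0.1515, 0.0136]
ee_rot: [0.695, 0.13, -0.129, -0.695]
ft_force: [0.0, -0.9, -0.5]
grip_width: 0.195
```

>>> send_rows([
  [5,0,0.001,0,0,0,0],
  [5,0,0.001,0,0,0,0],
  [5,0,0.002,0,0,0,0],
  [5,0,0.002,0,0,0,0],
])

```text
clock: 21.02
position: [0.6487, 0.1515, 0.0115]
ee_rot: [0.695, 0.13, -0.129, -0.695]
ft_force: [-0.3, -0.7, -1.1]
grip_width: 0.192
```

>>> send_rows([
  [5,0,0.001,0,0,0,0],
  [5,0,0.001,0,0,0,0],
  [5,0,0.001,0,0,0,0],
])

```text
clock: 21.27
position: [0.6489, 0.1515, 0.0111]
ee_rot: [-0.695, -0.13, 0.129, 0.695]
ft_force: [-2.6, 0.1, 5.1]
grip_width: 0.189
```

>>> send_rows([
  [18,0,0,0,0,0,0],
  [20,0,0,0,0,0,0],
  [24,0,0,0,0,0,0],
  [30,0,0,0,0,0,0],
  [38,0,0,0,0,0,0],
  [46,0,0,0,0,0,0],
  [50,0,0,0,0,0,0],
  [50,0,0,0,0,0,0],
], squeeze=20)

```text
clock: 21.93
position: [0.6487, 0.1516, 0.0106]
ee_rot: [-0.695, -0.13, 0.129, 0.695]
ft_force: [-0.7, -0.1, -0.8]
grip_width: 0.5
```

>>> send_rows([
  [50,0,-0.005,0,0,0,0],
  [50,0,-0.015,0,0,0,0],
  [50,0,-0.03,0,0,0,0],
  [50,0,-0.05,0,0,0,0],
  [50,0,-0.075,0,0,0,0],
  [50,0,-0.1,0,0,0,0],
  [50,0,-0.13,0,0,0,0],
  [50,0,-0.155,0,0,0,0],
  [50,0,-0.165,0,0,0,0],
  [50,0,-0.17,0,0,0,0],
])

```text
clock: 22.77
position: [0.6495, 0.1516, 0.1838]
ee_rot: [-0.695, -0.131, 0.127, 0.695]
ft_force: [0.6, 0.1, -0.4]
grip_width: 0.5
```

Run:
```python
from h import *
st()
s=snap('scene','scene19');crop('scene19',200,170,110,90,7,'c4')
s=snap('top','top19');
```

```text
22.7667 [0.6495 0.1516 0.1838] ft [ 0.6  0.1 -0.4] grip 0.5 q [-0.49  0.45  0.26  1.42 -0.12  1.28  1.72]
axes x,y,z rows [[0.933, 0.36, 0.006], [0.005, 0.002, -1.0], [-0.36, 0.933, -0.0]]
```

View pics/c4.png

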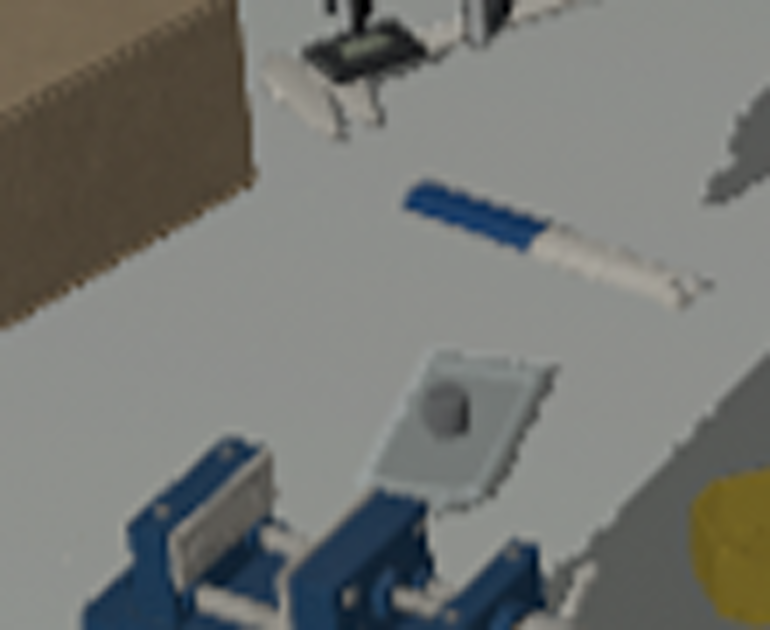

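View pics/top19.png

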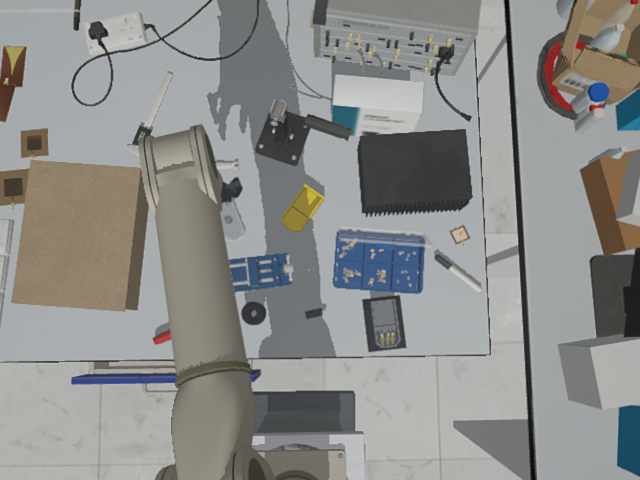

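Run:
```python
from h import *
crop('top19',350,280,70,75,8,'c5')
a=cv2.imread('pics/scene0.png');b=cv2.imread('pics/scene19.png')
import numpy as np
for n,(x,y,w,h) in dict(driver=(140,250,75,25),spool=(212,262,30,32),pen=(400,312,40,52),pad=(260,292,30,18),wrench=(255,192,30,16)).items():
    print(n,np.abs(a[y:y+h,x:x+w].astype(int)-b[y:y+h,x:x+w]).mean().round(1))
crop('scene19',130,180,320,190,2,'c6')
```

```text
driver 3.5
spool 11.5
pen 3.6
pad 7.0
wrench 22.1
```

View pics/c5.png

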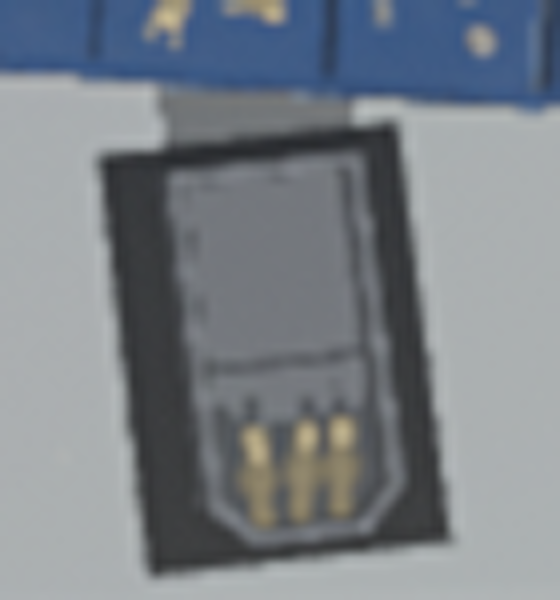

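View pics/c6.png

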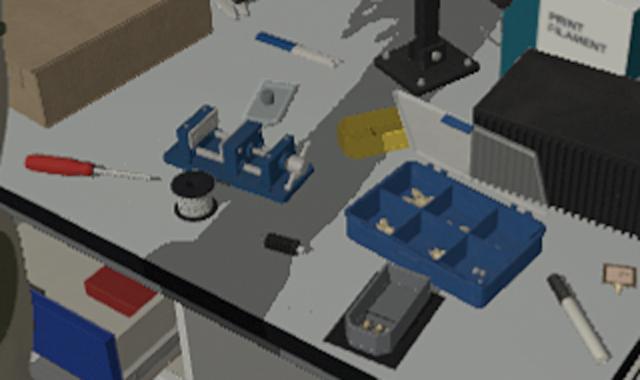

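>>> send_rows([
  [50,0,-0.02,0,0,0,0],
  [50,0,-0.03,0,0,0,0],
  [50,0,-0.03,0,0,0,0],
  [50,0,-0.03,0,0,0,0],
])

```text
clock: 23.2
position: [0.6485, 0.1515, 0.2101]
ee_rot: [0.695, 0.13, -0.129, -0.695]
ft_force: [0.3, -0.1, -0.1]
grip_width: 0.497
```

Run:
```python
from h import *
st(); print(hand_in())
```

```text
23.2 [0.6485 0.1515 0.2101] ft [ 0.3 -0.1 -0.1] grip 0.497 q [-0.49  0.44  0.27  1.39 -0.11  1.33  1.72]
axes x,y,z rows [[0.933, 0.36, 0.001], [0.002, 0.0, -1.0], [-0.36, 0.933, -0.0]]
the job is handed in; nothing more can be done
None
```

The job is done and handed in at 23.2 s of the 72 s allowed.

I gripped the grey covered dish across its width and lifted it. I tipped it to about 43° so the adapters slid to the cut-corner end, then carried it slightly tilted, levelled it over the mat, set it down and released it. I then lifted the lid off by its knob and laid it flat, knob up, where the dish had first stood.

**What the last pictures showed:**
- **Dish:** it stands level and entirely on the mat, with all three adapters past the scored line at the cut-corner end.
- **Lid:** it lies flat on the bare bench with the knob up, clear of the dish.
- **Other things:** they look unmoved by eye. My rough picture comparison gave higher differences for the spool and wrench (11.5 and 22.1 grey levels) than for the rest. I put that down to the arm's shadow having moved, but did not check it further.
- **Forces:** both set-downs read about 5 N. No wrist force reading I took went above about 6 N.

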